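# Clear the sampler tray through the waste-bin flap

## Robot

A 7-joint arm with a two-finger parallel gripper is mounted at the origin on the work surface. World frame = base frame: x ahead of the robot, y to its left, z up, the work surface at z = 0. Lengths are in m, angles in rad, forces in N, time in s.
With the tool pointing down it reaches from about 0.4 to 0.85 m from the base axis. Payload 10.4 kg.
Tool frame: the origin (TCP) lies at the very end of the fingers, on their centre line; the grasp point (between the pads) lies 19 mm behind it; z points along the fingers, y is the line along which they close (so a half turn about z gives the same grasp; the last joint's range is limited). The gripper opens to 87 mm and grips with 3 to 60 N. Pads are 19 mm wide; open, the fingers measure 117 mm over their backs; the gripper's body (75 mm by 190 mm) begins 51 mm behind the grasp point.
Start: joints at [1.127, 0.332, -0.065, 1.46, 0.022, 1.35, -0.088], TCP at [0.255, -0.57, 0.223] pointing down, gripper open.
Joint ranges: [-2.6, 2.6], [-0.5, 2.12], [-1.47, 1.34], [0.16, 2.42], [-1.27, 4.41], [0.06, 2.06], [-2.6, 2.6]. Speed limits (rad/s): [2.22, 2.22, 2.79, 2.79, 3.14, 3.14, 3.14].

## Interface

Orientations are given as a unit quaternion [x, y, z, w].
In Python, from bench import r gives the robot as it stands.
- The arm moves only by the shell command python3 -m crank 'ROWS' [FORCE]. ROWS is JSON, a list that holds one entry, the list of rows, each a list of 5 numbers: the shift along the tool's x, y, z in mm, then the turn about the tool's z in degrees, then the opening, from -1 (shut) to 1 (fully open). A call has 1 to 20 rows; each row is the pose to reach, as a shift and turn from the pose commanded when the call began, along the tool's axes at that moment; what a row does not reach only later rows make up. A row lasts 1/10 s, in which the tool goes at most 50 mm and 8.59 degrees, less where a joint would pass 70% of its speed; a pose out of reach is approached as far as the arm can. A call with a gripper value outside its range is refused whole. The fingers move at their own pace and stop on an object; FORCE is the grip in N (left out, the last holds). Time passes only in rows, so rows that repeat a pose let the fingers close. It gives the time, the measured TCP pose, the force, the opening and the grip force at its end, in the units of the state.
- r.read_state(): the state, without advancing time (a new reading comes with each control period).
- r.camera(name): name is "scene" or "side" or "wrist"; returns a dict with "image" (400x640x3 uint8, red, green, blue), "vfov" (degrees; the focal length in pixels is half the picture's height over the tangent of half this angle, whatever the lens; pixels are square), "cx", "cy" (the principal point, pixels), "eye" and "attitude" of the camera in the world. Camera axes: x right, y down, z forward; pixel columns grow to the right and rows downward; lengths in m; the calibration is good to about 2 mm. A picture is of the moment at which its call begins. There is no depth.
- r.close_job(): hands the job in; it is judged then, once.
The state is a dict: "time": time; "joint_positions": joint angles; "joint_vel": joint speeds; "joint_torque": joint torques, N m; "ee_pos": TCP position; "eef_rot": TCP orientation; "ft_force": force on the tool from outside, world axes, zero at the start; "torque": the same for the moment, N m; "width": finger opening in m; "grip_force": force on a finger pad.
Only numpy, scipy, OpenCV 4.12 (cv2) and the standard library are available. Lean on these libraries where they do the work, as an engineer would, in place of code of your own. Each camera call takes 0.05 s, during which the arm holds its last target. There are 200 camera calls.

## Task

Swing the sampler tray's hood up until it stays fully open by itself, then take every square bottle out of the tray and push each one through the sprung flap in the waste bin's roof, so that it drops inside and the flap snaps shut behind it. Leave the round jar in the tray, disturb nothing else on the bench, and finish by closing the hood.

Things in the scene. Friction and masses are not known exactly. Their poses are not given: they have to be found in the camera images.
- tray: fixed sampler tray, 155 (x) x 300 (y), origin at the centre of its underside on the bench, z up. Its open well reaches from x = -72.5 to +47.5 and y = -145 to +145, floor 5 above the bench, walls 30 high; behind the well, at its +x side, is a solid 30 high ledge up to x = 77.5. A hinged hood covers it
- hood (a joint): angle of the tray's grey hood, a hollow cover 155 x 300 x 40 (walls 4), about 350 g: 0 closed, 1.7 fully open at its stop. The hinge lies along the tray's y axis at tray x = +77.5, z = 30; the side towards tray -x lifts. The hood falls shut when left below about 1.2 rad and falls open and stays there beyond it
- hood_bar (a point): middle of the steel handle bar on the hood, a round bar 10 in diameter and 110 long parallel to the hinge, 40 above the hood's top face (35 clear under the bar, between its two end legs); with the hood closed it is at tray x = -68.5, y = 0, z = 110, and it swings about the hinge at a radius of 166. x, y, z axes turn with the hood and are the tray's when it is closed
- bin: fixed waste-bottle bin, 200 (x) x 220 (y) x 200 high, closed all round but for the flap in its roof; walls 5, roof 8 thick; origin at the centre of its underside, z up. The +x wall is clear plastic
- mouth (a point): centre of the mouth in the bin's roof, level with the top of the roof (200 above the bench); the mouth is 72 along the bin's x and 122 along its y; axes are the bin's
- flap (a joint): angle of the steel flap, 70 x 118 x 4, that fills the mouth flush with the roof: 0 shut, 1.35 fully open (swings down into the bin). Its hinge runs along the bin's y at the mouth's -x edge (35 from the mouth's centre). A spring holds it shut with 0.09 N m, rising to 0.17 N m fully open, so a bottle's weight does not open it: it takes 3 to 6 N pushed down at the middle. It snaps shut once nothing holds it
- bottle0_mid (a point): centre (half-way up) of a loose square sample bottle, 54 high: amber body 36 x 36 x 34 high, with a round black cap 30 in diameter and 18 high on top; 40 to 85 g; z axis from base to cap, x and y square to the body's sides. Stands in the tray at the start. One of up to six alike; absent ones read None
- bottle1_mid (a point): centre (half-way up) of a loose square sample bottle, 54 high: amber body 36 x 36 x 34 high, with a round black cap 30 in diameter and 18 high on top; 40 to 85 g; z axis from base to cap, x and y square to the body's sides. Stands in the tray at the start. One of up to six alike; absent ones read None
- bottle2_mid (a point): centre (half-way up) of a loose square sample bottle, 54 high: amber body 36 x 36 x 34 high, with a round black cap 30 in diameter and 18 high on top; 40 to 85 g; z axis from base to cap, x and y square to the body's sides. Stands in the tray at the start. One of up to six alike; absent ones read None
- bottle3_mid (a point): centre (half-way up) of a loose square sample bottle, 54 high: amber body 36 x 36 x 34 high, with a round black cap 30 in diameter and 18 high on top; 40 to 85 g; z axis from base to cap, x and y square to the body's sides. Stands in the tray at the start. One of up to six alike; absent ones read None
- bottle4_mid (a point): centre (half-way up) of a loose square sample bottle, 54 high: amber body 36 x 36 x 34 high, with a round black cap 30 in diameter and 18 high on top; 40 to 85 g; z axis from base to cap, x and y square to the body's sides. Stands in the tray at the start. One of up to six alike; absent ones read None
- bottle5_mid (a point): centre (half-way up) of a loose square sample bottle, 54 high: amber body 36 x 36 x 34 high, with a round black cap 30 in diameter and 18 high on top; 40 to 85 g; z axis from base to cap, x and y square to the body's sides. Stands in the tray at the start. One of up to six alike; absent ones read None
- jar_mid (a point): centre (half-way up) of the loose round jar that stands among the bottles in the tray: amber, black lid, 48 in diameter, 34 high, 80 g; it stays in the tray
- solvent: bystander: big clear solvent bottle with a white cap, 76 in diameter, 160 high, 0.7 kg, standing on the bench; origin under its centre
- mouse: bystander: black computer mouse, 100 x 58 x 22; origin under its centre
- rack: bystander: blue vial rack, 100 x 60 x 60; origin under its centre

How it is judged:
By the outcome, as a careful person would: the job done as asked, in the order asked, and still so for the second after the job is handed in, with the robot touching nothing.
Of bottle0, bottle1, bottle2, bottle3, bottle4, bottle5 only 4 to 6 are there at a start; the rules pass over those that are not, and their reading is None.
At some moment in a run one of bottle0, bottle1, bottle2, bottle3, bottle4, bottle5, jar may be knocked a few centimetres aside while the robot is not near it.
Once in a run the grip may slacken for a moment while it holds something.
It also fails if it takes over 210 s, if anything falls off the work surface, if the arm or the gripper's body presses on something with over 40 N, if the wrist force passes 120 N, or if a joint passes its speed limit or range.

## Working session

There is one attempt and no reset: what is moved stays moved. The work goes in short steps, Python scripts to look and compute and a shell command to move; the robot and the scene stay as the last step left them, time stands still between calls to the robot, and variables do not carry over. Pictures are saved under pics/ and viewed, at most 14 in all, crops included, and the job is handed in when it is done.

```bash
mkdir -p pics; ls
cat > h.py <<'E'
import numpy as np, cv2
from bench import r
from scipy.spatial.transform import Rotation as R
def att(c):
    a=np.array(c["attitude"],float)
    return a if a.shape==(3,3) else R.from_quat(a).as_matrix()
def f(c): return 200/np.tan(np.radians(c["vfov"])/2)
def ray(c,u,v):
    d=att(c)@np.array([(u-c["cx"])/f(c),(v-c["cy"])/f(c),1]); return np.array(c["eye"]),d/np.linalg.norm(d)
def onz(c,u,v,z):
    e,d=ray(c,u,v); return e+d*(z-e[2])/d[2]
def tri(c1,p1,c2,p2):
    e1,d1=ray(c1,*p1);e2,d2=ray(c2,*p2)
    s=np.linalg.lstsq(np.c_[d1,-d2],e2-e1,rcond=None)[0]
    a=e1+s[0]*d1;b=e2+s[1]*d2
    return (a+b)/2,np.linalg.norm(a-b)
def proj(c,p):
    q=att(c).T@(np.array(p)-np.array(c["eye"])); return q[:2]/q[2]*f(c)+[c["cx"],c["cy"]]
def snap(n,fn=None):
    c=r.camera(n)
    if fn: cv2.imwrite("pics/"+fn,cv2.cvtColor(c["image"],cv2.COLOR_RGB2BGR))
    return c
E
python3 - <<'E'
from h import *
a=[snap(n) for n in("scene","side")]
for c in a: print(c["vfov"],c["cx"],c["cy"],c["eye"],c["attitude"])
w=snap("wrist"); print(w["vfov"],w["eye"],w["attitude"])
import pickle; pickle.dump(a,open("first.pkl","wb"))
cv2.imwrite("pics/s0.png",cv2.cvtColor(a[0]["image"],4)); cv2.imwrite("pics/s1.png",cv2.cvtColor(a[1]["image"],4))
print(r.read_state())
E
```

```text
pics
48.44114874992172 317.70377537329654 191.68670357841592 [ 0.85353408 -0.33897398  1.41799957] [ 0.93335997  0.31837495 -0.056209   -0.15593942]
53.22036053398253 322.59892096275473 196.42748413477133 [0.61526218 0.39385587 1.25398362] [ 6.00405408e-03  9.86026537e-01 -1.66480036e-01 -1.28756229e-04]
60.9439189402763 [ 0.32940532 -0.53796783  0.38509199] [ 0.8301966  -0.53748147 -0.08084897  0.12389801]
{'time': 0.15, 'joint_positions': array([ 1.12740853,  0.33272954, -0.06466126,  1.46069086,  0.02158768,
        1.3499056 , -0.08854568]), 'joint_vel': array([-2.00475785e-03, -3.50534065e-03,  8.22858235e-04, -2.73938168e-03,
       -3.87269620e-04,  4.59360628e-04,  6.66316991e-05]), 'joint_torque': array([ 2.45677484e-04, -6.23634410e+01,  2.45512126e-02, -3.90146685e+01,
       -6.12742128e-02,  3.71933402e-02,  8.50347692e-05]), 'ee_pos': array([ 0.25517302, -0.57024072,  0.22196231]), 'eef_rot': array([ 9.77955831e-01,  2.08811215e-01, -1.29567865e-04, -5.03042998e-04]), 'ft_force': array([ 0.01570479, -0.92923203,  0.12971463]), 'torque': array([ 0.08073902,  0.01531521, -0.05099409]), 'grip_force': 0.0, 'width': 0.08721032333824737}
```

View pics/s0.png

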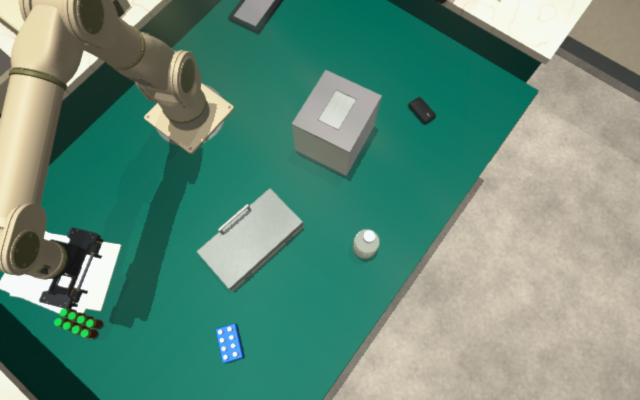

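View pics/s1.png

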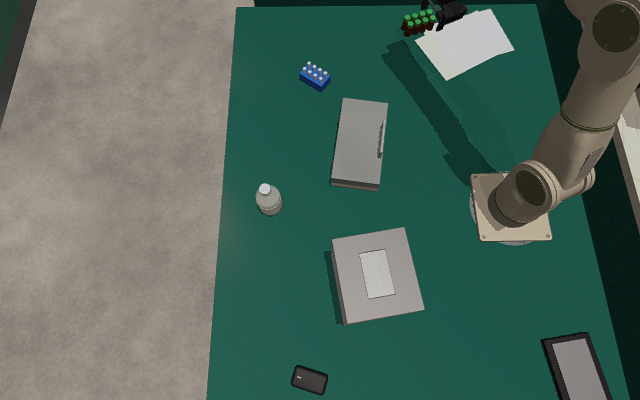

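Scene view: the hood is at about (250,240) with its bar at (235,219), and the bin roof is at (337,110) with the flap at (337,111). Side view: the hood is at (360,143), the bar at (381,139) and the flap at (377,273). The solvent bottle sits past the hinge. Next I extract the outlines.

Run:
```python
from h import *
import pickle
a=pickle.load(open("first.pkl","rb"))
roi=[dict(hood=(190,180,310,295),bin=(285,65,390,180)),dict(hood=(322,90,395,200),bin=(320,220,435,330))]
for i,c in enumerate(a):
    im=c["image"]; hsv=cv2.cvtColor(im,cv2.COLOR_RGB2HSV)
    for k,(x0,y0,x1,y1) in roi[i].items():
        s=hsv[y0:y1,x0:x1]; g=(s[...,1]<70)&(s[...,2]>60)
        print(i,k,np.percentile(s[...,2][g],[5,25,50,75,95]))
        out=cv2.resize(cv2.cvtColor(im[y0:y1,x0:x1],4),None,fx=4,fy=4,interpolation=cv2.INTER_NEAREST)
        cv2.imwrite(f"pics/c{i}{k}.png",out)
A=[cv2.imread(f"pics/c{i}{k}.png") for k in("hood","bin") for i in(0,1)]
m=np.zeros((600,800,3),np.uint8)
for j,x in enumerate(A):
    x=cv2.resize(x,None,fx=min(400/x.shape[1],300/x.shape[0]),fy=min(400/x.shape[1],300/x.shape[0]));y=j//2*300;xx=j%2*400
    print(j,x.shape); m[y:y+x.shape[0],xx:xx+x.shape[1]]=x
cv2.imwrite("pics/m.png",m)
```

```text
0 hood [ 94. 193. 202. 208. 214.]
0 bin [108. 120. 174. 181. 217.]
1 hood [ 93. 137. 140. 142. 145.]
1 bin [ 98. 156. 161. 166. 190.]
0 (300, 313, 3)
1 (300, 199, 3)
2 (300, 274, 3)
3 (300, 314, 3)
```

View pics/m.png

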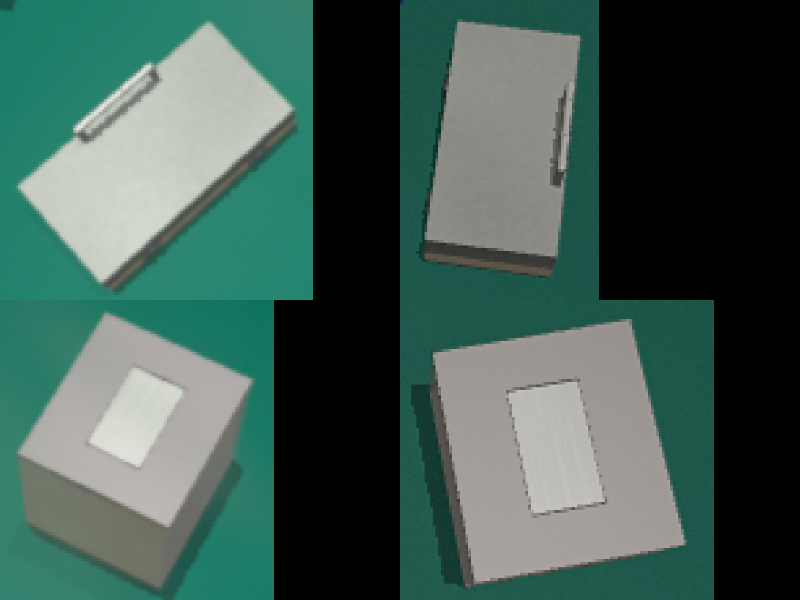

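The montage shows clean corners for the hood top, bar, bin roof and flap in both views. I triangulate them now.

```bash
cat > m1.py <<'E'
from h import *
import pickle
a=pickle.load(open("first.pkl","rb"))
def go(name,S,T,o0,k0,o1,k1):
    P=[]
    for p,q in zip(S,T):
        x,e=tri(a[0],np.array(p)/k0+o0-.0,a[1],np.array(q)/k1+o1); P.append(x); print(name,x.round(4),"gap",round(e,4))
    return np.array(P)
k=300/115;l=300/110
H=go("hood",[(103,284),(19,187),(208,22),(294,112)],[(58,21),(180,37),(155,255),(26,242)],(190,180),k,(322,90),l)
B=go("bar",[(80,131),(153,69)],[(170,86),(163,171)],(190,180),k,(322,90),l)
N=go("bin",[(20,155),(165,227),(252,80),(108,13)],[(230,20),(33,53),(70,284),(285,245)],(285,65),k,(320,220),l)
F=go("flap",[(88,143),(140,167),(187,90),(132,67)],[(178,79),(107,91),(133,215),(205,201)],(285,65),k,(320,220),l)
for n,P in(("hood",H),("bin",N),("flap",F)):
    e=P-np.roll(P,-1,0); print(n,"sides",np.linalg.norm(e,axis=1).round(4),"centre",P.mean(0).round(4),
     "yaw deg",np.degrees(np.arctan2(*(P[1]-P[0]+P[2]-P[3])[[1,0]])).round(2))
d=B[1]-B[0];print("bar mid",B.mean(0).round(4),np.linalg.norm(d),"yaw",np.degrees(np.arctan2(-d[0],d[1])))
E
python3 m1.py
python3 - <<'E'
from h import *
import pickle
a=pickle.load(open("first.pkl","rb"))
s=a[0]["image"]
for nm,p in(("−y face",(315,143)),("+x face",(362,140))): print(nm,s[p[1]-6:p[1]+7:4,p[0]-4:p[0]+5:4].tolist())
st=r.read_state(); m=R.from_quat(st["eef_rot"]).as_matrix(); print(m.round(3)); print(st["ee_pos"])
E
```

```text
hood [ 0.5384 -0.3791  0.0639] gap 0.0033
hood [ 0.3848 -0.3549  0.0622] gap 0.0023
hood [ 0.4328 -0.0598  0.0679] gap 0.0006
hood [ 0.584  -0.0828  0.0544] gap 0.0026
bar [ 0.4094 -0.2623  0.1021] gap 0.0033
bar [ 0.4249 -0.1523  0.0975] gap 0.0056
bin [0.3917 0.118  0.1928] gap 0.0037
bin [0.5864 0.1483 0.1933] gap 0.0042
bin [0.5558 0.3673 0.1951] gap 0.0058
bin [0.357  0.336  0.1947] gap 0.002
flap [0.4477 0.1779 0.1967] gap 0.0023
flap [0.5171 0.1891 0.1994] gap 0.0001
flap [0.4982 0.3071 0.1958] gap 0.0021
flap [0.4271 0.2943 0.1925] gap 0.001
hood sides [0.1555 0.2991 0.1536 0.2999] centre [ 0.485  -0.2192  0.0621] yaw deg 171.21
bin sides [0.197  0.2211 0.2013 0.2207] centre [0.4727 0.2424 0.194 ] yaw deg 8.89
flap sides [0.0704 0.1196 0.0722 0.1182] centre [0.4725 0.2421 0.1961] yaw deg 9.72
bar mid [ 0.4172 -0.2073  0.0998] 0.11122197038720205 yaw -8.027175300118586
−y face [[[114, 119, 104], [108, 111, 99], [127, 126, 123]], [[114, 119, 105], [114, 118, 103], [115, 118, 103]], [[115, 120, 105], [114, 119, 104], [115, 118, 104]], [[114, 120, 106], [114, 119, 104], [114, 117, 103]]]
+x face [[[179, 176, 171], [109, 112, 106], [107, 111, 105]], [[112, 114, 110], [109, 111, 106], [101, 107, 102]], [[108, 108, 104], [108, 110, 104], [47, 92, 81]], [[107, 107, 102], [86, 96, 90], [41, 90, 79]]]
[[ 0.913  0.408 -0.   ]
 [ 0.408 -0.913  0.001]
 [-0.    -0.001 -1.   ]]
[ 0.25517302 -0.57024072  0.22196231]
```

```bash
python3 -m crank '[[[50,-45,0,-8,0.2],[100,-90,0,-16,0.2],[150,-134,0,-24,0.2],[200,-179,0,-32,0.2],[250,-224,0,-40,0.2],[296,-265,0,-48,0.2],[296,-265,0,-57,0.2],[296,-265,0,-57,0.2],[296,-265,0,-57,0.2],[296,-265,0,-57,0.2],[296,-265,0,-57,0.2],[296,-265,0,-57,0.2],[296,-265,0,-57,0.2]]]'
python3 - <<'E'
from h import *
c=snap("wrist","w1.png"); print(c["eye"]); print(proj(c,(.4173,-.2079,.11)))
st=r.read_state(); m=R.from_quat(st["eef_rot"]).as_matrix(); print(m.round(3)); print(st["ee_pos"])
E
```

```text
time: 1.45
ee_pos: [0.4168, -0.2087, 0.2224]
eef_rot: [0.76, 0.649, -0.0, -0.0]
ft_force: [-0.1, -1.1, 0.1]
width: 0.0523
grip_force: 0.0
[ 0.42991046 -0.12951654  0.3856802 ]
[315.76060574 193.33929612]
[[ 0.156  0.988 -0.   ]
 [ 0.988 -0.156  0.   ]
 [ 0.    -0.    -1.   ]]
[ 0.41689809 -0.20846245  0.22243454]
```

View pics/w1.png

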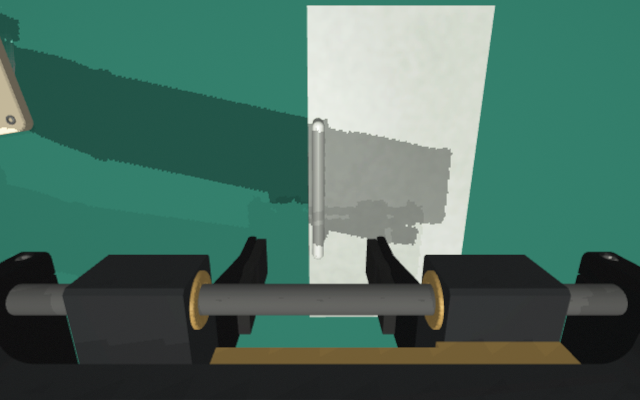

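The wrist view shows the bar vertical at column 318, rows 120–256, with its centre about 1 mm from the prediction. It agrees with 0.110 height, so I descend and grip.

```bash
python3 -m crank '[[[0,1,45,0,0.2],[0,1,90,0,0.2],[0,1,120,0,0.2],[0,1,129,0,0.2],[0,1,129,0,0.2],[0,1,129,0,0.2],[0,1,129,0,-1],[0,1,129,0,-1],[0,1,129,0,-1],[0,1,129,0,-1],[0,1,129,0,-1],[0,1,129,0,-1],[0,1,129,0,-1]]]' 15
python3 - <<'E'
import numpy as np
p0=np.arctan2(80,-146)
for k in range(1,19):
    t=1.66*k/18; p=p0-t
    print(k,round(t,2),round(166.5*np.cos(p)+146),round(-(166.5*np.sin(p)-80)))
E
```

```text
time: 2.8
ee_pos: [0.4182, -0.2078, 0.0936]
eef_rot: [0.76, 0.65, -0.0, 0.0]
ft_force: [-0.0, -0.1, 0.1]
width: 0.0094
grip_force: 15.0
1 0.09 8 -13
2 0.18 17 -25
3 0.28 27 -37
4 0.37 39 -47
5 0.46 51 -57
6 0.55 64 -65
7 0.65 78 -72
8 0.74 92 -77
9 0.83 106 -82
10 0.92 122 -85
11 1.01 137 -86
12 1.11 152 -86
13 1.2 167 -85
14 1.29 183 -82
15 1.38 197 -78
16 1.48 212 -73
17 1.57 226 -66
18 1.66 239 -58
```

Bar gripped (9.4 mm). I swing it along the arc, first half and then second half.

```bash
python3 -m crank '[[[0,4,-7,0,-1],[0,8,-13,0,-1],[0,12,-19,0,-1],[0,17,-25,0,-1],[0,22,-31,0,-1],[0,27,-37,0,-1],[0,33,-42,0,-1],[0,39,-47,0,-1],[0,45,-52,0,-1],[0,51,-57,0,-1],[0,57,-61,0,-1],[0,64,-65,0,-1],[0,71,-69,0,-1],[0,78,-72,0,-1],[0,85,-75,0,-1],[0,92,-77,0,-1],[0,99,-80,0,-1],[0,106,-82,0,-1],[0,106,-82,0,-1],[0,106,-82,0,-1]]]'
python3 - <<'E'
from h import *
snap("scene","s2.png")
E
```

```text
time: 4.8
ee_pos: [0.5231, -0.2245, 0.1755]
eef_rot: [0.76, 0.65, 0.0, 0.0]
ft_force: [-2.3, -1.8, 1.6]
width: 0.0095
grip_force: 15.0
```

View pics/s2.png

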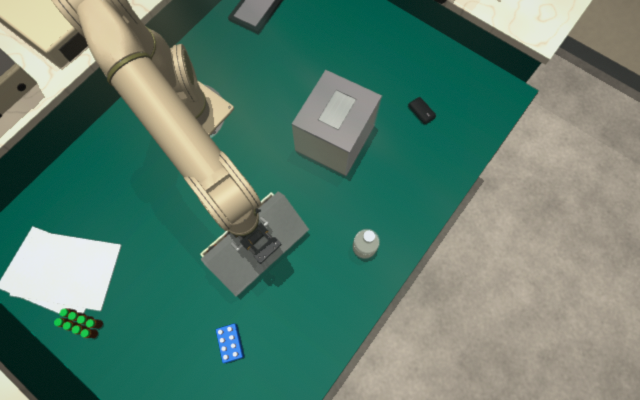

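The hood is half open at about (255,245), following the gripper. I carry on to near the stop and then open the fingers slightly.

```bash
python3 -m crank '[[[0,8,-2,0,-1],[0,16,-3,0,-1],[0,24,-4,0,-1],[0,31,-4,0,-1],[0,39,-4,0,-1],[0,46,-4,0,-1],[0,54,-4,0,-1],[0,61,-3,0,-1],[0,69,-2,0,-1],[0,77,0,0,-1],[0,84,2,0,-1],[0,91,4,0,-1],[0,99,6,0,-1],[0,106,9,0,-1],[0,113,12,0,-1],[0,120,16,0,-1],[0,127,20,0,-1],[0,133,24,0,-1],[0,133,24,0,-1],[0,133,24,0,-1]]]'
python3 -m crank '[[[0,0,0,0,-0.45],[0,0,0,0,-0.45],[0,0,0,0,-0.45],[0,0,0,0,-0.45],[0,0,0,0,-0.45]]]'
```

```text
time: 6.85
ee_pos: [0.6547, -0.2448, 0.1514]
eef_rot: [0.76, 0.65, 0.0, 0.0]
ft_force: [-0.0, -3.8, -0.6]
width: 0.0092
grip_force: 15.0
time: 7.35
ee_pos: [0.6544, -0.2445, 0.1516]
eef_rot: [0.76, 0.65, 0.0, -0.0]
ft_force: [-0.2, -0.2, 0.4]
width: 0.0232
grip_force: 0.0
```

```bash
python3 -m crank '[[[0,0,-30,0,-0.45],[0,0,-70,0,-0.45],[0,0,-110,0,-0.45],[0,0,-150,0,-0.45],[0,-30,-150,8,0.2],[0,-60,-150,16,0.2],[0,-95,-150,24,0.2],[0,-130,-150,32,0.2],[0,-165,-150,40,0.2],[0,-183,-150,48,0.2],[0,-183,-150,56,0.2],[0,-183,-150,64,0.2],[0,-183,-150,72,0.2],[0,-183,-150,80,0.2],[0,-183,-150,90,0.2],[0,-183,-150,90,0.2],[0,-183,-150,90,0.2],[0,-183,-150,90,0.2]]]'
python3 - <<'E'
from h import *
import pickle
c=snap("wrist","w2.png"); pickle.dump(c,open("w2.pkl","wb"));print(c["eye"])
st=r.read_state(); m=R.from_quat(st["eef_rot"]).as_matrix(); print(m.round(3)); print(st["ee_pos"],st["joint_positions"].round(2))
E
```

```text
time: 9.15
ee_pos: [0.4736, -0.2164, 0.3016]
eef_rot: [0.997, -0.076, 0.0, 0.0]
ft_force: [0.6, -0.5, -0.0]
width: 0.0522
grip_force: 0.0
[ 0.55382252 -0.22921506  0.46487205]
[[ 0.988 -0.152  0.   ]
 [-0.152 -0.988 -0.   ]
 [ 0.     0.    -1.   ]]
[ 0.47356196 -0.21645794  0.30157709] [ 0.64  0.09 -0.32  1.59  0.03  1.47 -1.4 ]
```

View pics/w2.png

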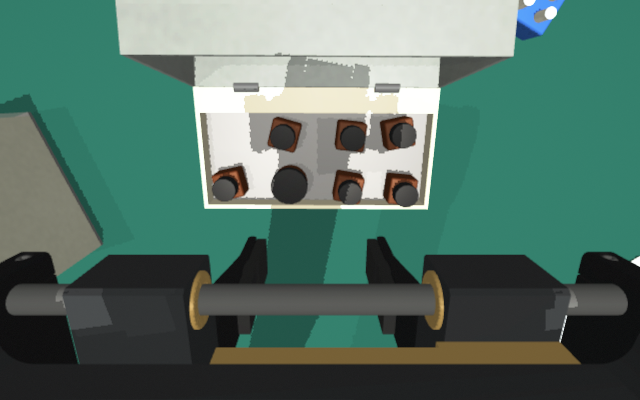

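The hood stands open. The well holds six bottles, with caps at (285,137), (352,138), (403,136), (225,187), (348,188) and (404,193), and the jar at (290,184). I take a second wrist position for height and run the circle detection.

```bash
python3 -m crank '[[[0,-25,0,0,0.2],[0,-50,0,0,0.2],[0,-60,0,0,0.2],[0,-60,0,0,0.2],[0,-60,0,0,0.2],[0,-60,0,0,0.2]]]' >/dev/null
cat > caps.py <<'E'
from h import *
T=np.array([.485,-.219]); ty=np.radians(-8.8)
def tray(p):
    d=p[:2]-T; return np.array([d[0]*np.cos(ty)+d[1]*np.sin(ty),-d[0]*np.sin(ty)+d[1]*np.cos(ty)])
def caps(c,rmin=8,rmax=22):
    # circles, kept where they fall inside the tray on the cap-top plane
    g=cv2.medianBlur(cv2.cvtColor(c["image"],cv2.COLOR_RGB2GRAY),3)
    h=cv2.HoughCircles(g,cv2.HOUGH_GRADIENT,1.2,18,param1=80,param2=13,minRadius=rmin,maxRadius=rmax)
    out=[]
    for u,v,rad in h[0]:
        p=onz(c,u,v,.059); q=tray(p)
        if -.08<q[0]<.055 and -.15<q[1]<.15 and g[int(v),int(u)]<110: out.append((u,v,rad,p,q))
    return out
E
python3 - <<'E'
from caps import *
import pickle
a=pickle.load(open("w2.pkl","rb")); b=snap("wrist"); pickle.dump(b,open("w3.pkl","wb"))
A,B=caps(a),caps(b)
for o in A:
    n=min(B,key=lambda w:np.hypot(*(w[3]-o[3])[:2])); x,e=tri(a,o[:2],b,n[:2])
    print(np.round(o[:3],0),"plane",o[3][:2].round(4),"2nd",n[3][:2].round(4),"tri",x.round(4),"tray",(tray(x)*1000).round(0),round(e,4))
print(len(A),len(B))
E
```

```text
[289. 187.  17.] plane [ 0.4522 -0.1793] 2nd [ 0.4541 -0.1773] tri [ 0.449  -0.1774  0.0431] tray [-42.  36.] 0.0016
[381. 133.  20.] plane [ 0.5006 -0.2983] 2nd [ 0.5015 -0.2981] tri [ 0.5007 -0.2988  0.0565] tray [ 28. -76.] 0.0009
[401. 189.  19.] plane [ 0.4281 -0.3167] 2nd [ 0.4251 -0.3218] tri [ 0.4377 -0.3092  0.0932] tray [-33. -96.] 0.002
[220. 190.  19.] plane [ 0.4604 -0.0947] 2nd [ 0.4674 -0.0926] tri [ 0.4591 -0.0882  0.0383] tray [-46. 125.] 0.0068
[281. 136.  13.] plane [ 0.5141 -0.1816] 2nd [ 0.5126 -0.1827] tri [ 0.5144 -0.1826  0.0686] tray [23. 40.] 0.0013
[399. 136.  17.] plane [ 0.4932 -0.319 ] 2nd [ 0.495  -0.3217] tri [ 0.4968 -0.3153  0.0762] tray [ 26. -93.] 0.002
[347. 196.  13.] plane [ 0.429  -0.2495] 2nd [ 0.4415 -0.2474] tri [ 0.4329 -0.2495  0.0514] tray [-47. -38.] 0.0121
[350. 141.  16.] plane [ 0.4964 -0.2608] 2nd [ 0.5049 -0.2588] tri [ 0.4986 -0.2619  0.045 ] tray [ 20. -40.] 0.0084
[268. 215.  19.] plane [ 0.4189 -0.1472] 2nd [ 0.4541 -0.1773] tri [ 0.4871 -0.1784  0.2273] tray [-4. 40.] 0.0243
9 10
```

Run:
```python
from h import *
import pickle
im=pickle.load(open("w2.pkl","rb"))["image"]; b=pickle.load(open("w3.pkl","rb"))["image"]
cs=[(285,137),(352,138),(403,136),(225,187),(348,188),(404,193),(290,184)]
hs=cv2.cvtColor(im,cv2.COLOR_RGB2HSV)
for u,v in cs: print((u,v),im[v,u-9:u+12:5].tolist(),hs[v,u-9:u+12:5,1].tolist())
x=cv2.resize(im[100:215,195:445],None,fx=3.2,fy=3.2,interpolation=cv2.INTER_CUBIC)
cv2.imwrite("pics/w2z.png",cv2.cvtColor(x,4))
```

```text
(285, 137) [[50, 49, 49], [52, 52, 51], [52, 53, 50], [53, 52, 51], [88, 50, 31]] [5, 5, 14, 10, 165]
(352, 138) [[46, 45, 44], [46, 46, 45], [46, 46, 44], [46, 46, 45], [45, 45, 44]] [11, 6, 11, 6, 6]
(403, 136) [[47, 46, 45], [45, 44, 44], [88, 86, 84], [81, 80, 77], [75, 74, 73]] [11, 6, 12, 13, 7]
(225, 187) [[76, 75, 72], [81, 80, 77], [87, 86, 83], [92, 90, 86], [20, 20, 20]] [13, 13, 12, 17, 0]
(348, 188) [[22, 21, 21], [48, 47, 47], [99, 97, 94], [96, 94, 90], [84, 82, 80]] [12, 5, 13, 16, 12]
(404, 193) [[41, 41, 40], [85, 83, 81], [80, 78, 76], [73, 72, 69], [68, 68, 66]] [6, 12, 13, 14, 8]
(290, 184) [[46, 45, 44], [46, 45, 44], [45, 46, 45], [47, 47, 45], [46, 47, 45]] [11, 11, 6, 11, 11]
```

View pics/w2z.png

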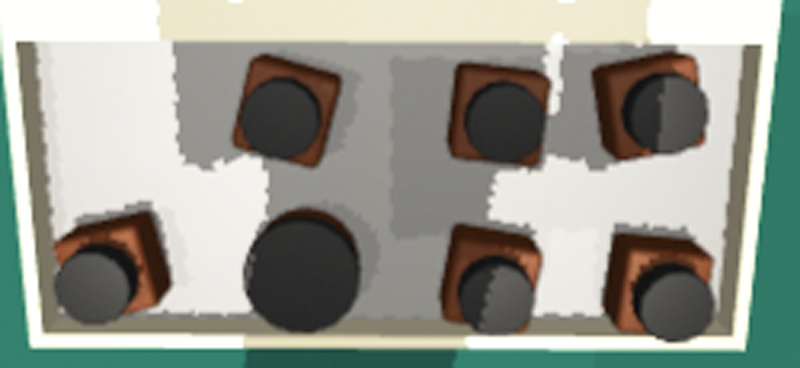

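The enlarged crop shows clean grey caps on reddish bodies, each well separated, with the jar third from the left. A low-saturation mask should isolate the caps.

```bash
cat > caps.py <<'E'
from h import *
T=np.array([.485,-.219]); ty=np.radians(-8.8)
def tray(p):
    d=p[:2]-T; return np.array([d[0]*np.cos(ty)+d[1]*np.sin(ty),-d[0]*np.sin(ty)+d[1]*np.cos(ty)])
def caps(c,z=.059):
    h=cv2.cvtColor(c["image"],cv2.COLOR_RGB2HSV)
    m=((h[...,2]>33)&(h[...,2]<115)&(h[...,1]<50)).astype(np.uint8)
    m=cv2.morphologyEx(m,cv2.MORPH_OPEN,cv2.getStructuringElement(cv2.MORPH_ELLIPSE,(7,7)))
    out=[]
    for k in cv2.findContours(m,cv2.RETR_EXTERNAL,cv2.CHAIN_APPROX_NONE)[0]:
        (u,v),rad=cv2.minEnclosingCircle(k); p=onz(c,u,v,z); q=tray(p)
        if -.08<q[0]<.055 and -.15<q[1]<.15 and 6<rad<60: out.append((u,v,rad,p,q,cv2.contourArea(k)/(np.pi*rad**2)))
    return out
E
python3 - <<'E'
from caps import *
import pickle
a,b=[pickle.load(open(f"w{i}.pkl","rb")) for i in(2,3)]
A,B=caps(a),caps(b)
for o in A:
    n=min(B,key=lambda w:np.hypot(*(w[3]-o[3])[:2])); x,e=tri(a,o[:2],b,n[:2])
    print(np.round(o[:3],1),round(o[5],2),round(n[5],2),"plane",o[3][:2].round(4),"2nd",n[3][:2].round(4),"tri",x.round(4),"tray",(o[4]*1000).round(0),round(e,4))
print(len(A),len(B)); st=r.read_state();print(st["ee_pos"],st["time"])
E
```

```text
[406.2 195.9  11.6] 0.87 0.8 plane [ 0.4183 -0.3219] 2nd [ 0.4182 -0.3226] tri [ 0.4199 -0.3208  0.0637] tray [ -50. -112.] 0.0
[350.  193.   11.4] 0.88 0.88 plane [ 0.4326 -0.2532] 2nd [ 0.432  -0.2529] tri [ 0.4317 -0.2533  0.0571] tray [-47. -42.] 0.0006
[223.  190.   12.4] 0.83 0.87 plane [ 0.4601 -0.0982] 2nd [ 0.4604 -0.0992] tri [ 0.4618 -0.1003  0.0654] tray [-43. 116.] 0.0004
[288.9 186.   18.5] 0.9 0.87 plane [ 0.4529 -0.1798] 2nd [ 0.4535 -0.177 ] tri [ 0.4477 -0.1773  0.038 ] tray [-38.  34.] 0.0002
[353.  138.5  12.7] 0.84 0.87 plane [ 0.4987 -0.2649] 2nd [ 0.4991 -0.2647] tri [ 0.4986 -0.2651  0.0572] tray [ 21. -43.] 0.0003
[281.3 137.1  12.4] 0.87 0.88 plane [ 0.5131 -0.1813] 2nd [ 0.513  -0.1819] tri [ 0.5135 -0.1818  0.0631] tray [22. 42.] 0.0
[403.4 135.2  12.3] 0.88 0.84 plane [ 0.4936 -0.3243] 2nd [ 0.4933 -0.3241] tri [ 0.4933 -0.3244  0.0582] tray [  25. -103.] 0.0003
7 7
[ 0.48256181 -0.15853855  0.30144262] 9.85
```

Six caps sit at z≈0.06 and the jar at 0.038, all consistent with the text. Flipping the hand 180° puts the camera on the side away from the open hood. I go over bottle E at (0.513,-0.1815) first.

```bash
python3 -m crank '[[[10,5,0,-8.5,0.1],[20,10,0,-17,0.1],[33.5,18,0,-25.5,0.1],[33.5,18,0,-34,0.1],[33.5,18,0,-42.5,0.1],[33.5,18,0,-51,0.1],[33.5,18,0,-59.5,0.1],[33.5,18,0,-68,0.1],[33.5,18,0,-76.5,0.1],[33.5,18,0,-85,0.1],[33.5,18,0,-93.5,0.1],[33.5,18,0,-102,0.1],[33.5,18,0,-110.5,0.1],[33.5,18,0,-119,0.1],[33.5,18,0,-127.5,0.1],[33.5,18,0,-136,0.1],[33.5,18,0,-144.5,0.1],[33.5,18,0,-153,0.1],[33.5,18,0,-161.5,0.1],[33.5,18,0,-170,0.1]]]'
python3 -m crank '[[[0,0,45,-8,0.1],[0,0,90,-10,0.1],[0,0,130,-10,0.1],[0,0,170,-10,0.1],[0,0,180,-10,0.1],[0,0,180,-10,0.1]]]'
python3 - <<'E'
from caps import *
st=r.read_state();print(st["ee_pos"],R.from_quat(st["eef_rot"]).as_matrix().round(3).tolist(),st["joint_positions"].round(2))
c=snap("wrist")
for o in caps(c): print(np.round(o[:3],1),o[3].round(4),round(o[5],2))
print(proj(c,(.513,-.1815,.059)))
E
```

```text
time: 11.85
ee_pos: [0.5129, -0.1812, 0.3014]
eef_rot: [0.162, 0.987, -0.0, -0.0]
ft_force: [-0.6, 0.1, -0.2]
width: 0.0482
grip_force: 0.0
time: 12.45
ee_pos: [0.5124, -0.1805, 0.1208]
eef_rot: [0.078, 0.997, 0.0, -0.001]
ft_force: [1.1, 0.2, 0.3]
width: 0.0482
grip_force: 0.0
[ 0.51239149 -0.18052345  0.12076427] [[-0.988, 0.155, -0.002], [0.155, 0.988, 0.001], [0.002, 0.001, -1.0]] [ 0.75  0.29 -0.57  1.78  0.17  1.13  1.54]
[109.5 219.   22.4] [ 0.4932 -0.3254  0.059 ] 0.78
[315.2 216.4  20.6] [ 0.5137 -0.1819  0.059 ] 0.88
[194.3 215.2  20.9] [ 0.4996 -0.2656  0.059 ] 0.83
[429.9 120.3  23.9] [ 0.4599 -0.0983  0.059 ] 0.87
[186.  114.   24.1] [ 0.4317 -0.2531  0.059 ] 0.85
[ 75.  109.5  25.9] [ 0.418  -0.3226  0.059 ] 0.77
[307.7 117.1  34.9] [ 0.4457 -0.1761  0.059 ] 0.94
[315.51639023 215.42040395]
```

Wrist view agrees within 1 mm. I descend, grip and lift.

```bash
python3 -m crank '[[[-1,-1,35,0,0.1],[-1,-1,65,0,0.1],[-1,-1,76,0,0.1],[-1,-1,76,0,0.1],[-1,-1,76,0,0.1],[-1,-1,76,0,-1],[-1,-1,76,0,-1],[-1,-1,76,0,-1],[-1,-1,76,0,-1],[-1,-1,76,0,-1],[-1,-1,76,0,-1]]]' 40
python3 -m crank '[[[0,0,-20,0,-1],[0,0,-60,0,-1],[0,0,-110,0,-1],[0,0,-160,0,-1],[0,0,-210,0,-1],[0,0,-250,0,-1],[0,0,-250,0,-1]]]'
python3 - <<'E'
from caps import *
st=r.read_state();print(st["ee_pos"]);m=R.from_quat(st["eef_rot"]).as_matrix()
b=np.radians(9.3); ux=np.array([np.cos(b),np.sin(b)])
M=np.array([.4727,.2424]); print("mouth",M)
t=np.r_[M,st["ee_pos"][2]]; print("tool shift",(m.T@(t-st["ee_pos"])*1000).round(1), "turn needed", np.degrees(np.arctan2(m[1,1],m[0,1]))-99.3)
E
```

```text
time: 13.6
ee_pos: [0.5144, -0.1815, 0.0462]
eef_rot: [0.078, 0.997, -0.0, 0.0]
ft_force: [-0.4, 0.3, 6.7]
width: 0.0286
grip_force: 40.0
time: 14.3
ee_pos: [0.516, -0.1815, 0.3014]
eef_rot: [0.077, 0.997, -0.001, 0.004]
ft_force: [0.9, -0.3, -0.6]
width: 0.0292
grip_force: 40.0
[ 0.51602863 -0.18150333  0.30136457]
mouth [0.4727 0.2424]
tool shift [108.2 412.1  -1.8] turn needed -18.1799584033691
```

```bash
python3 -m crank '[[[11,42,0,-2,-1],[22,84,0,-4,-1],[33,126,0,-6,-1],[44,168,0,-8,-1],[55,210,0,-10,-1],[66,252,0,-12,-1],[77,294,0,-14,-1],[88,336,0,-16,-1],[98,378,0,-18,-1],[108,412,0,-18,-1],[108,412,0,-18,-1],[108,412,0,-18,-1]]]'
python3 - <<'E'
from h import *
st=r.read_state();print(st["ee_pos"],R.from_quat(st["eef_rot"]).as_matrix().round(3).tolist(),st["joint_positions"].round(2))
c=snap("wrist","w4.png"); import pickle; pickle.dump(c,open("w4.pkl","wb"))
E
```

```text
time: 15.5
ee_pos: [0.4704, 0.243, 0.2946]
eef_rot: [-0.08, 0.997, -0.0, -0.001]
ft_force: [1.1, -0.5, 0.0]
width: 0.0289
grip_force: 40.0
[0.47036214 0.24299492 0.29464991] [[-0.987, -0.16, -0.001], [-0.16, 0.987, -0.0], [0.001, -0.0, -1.0]] [ 0.28  0.19 -0.95  1.56  0.16  1.47  1.05]
```

View pics/w4.png

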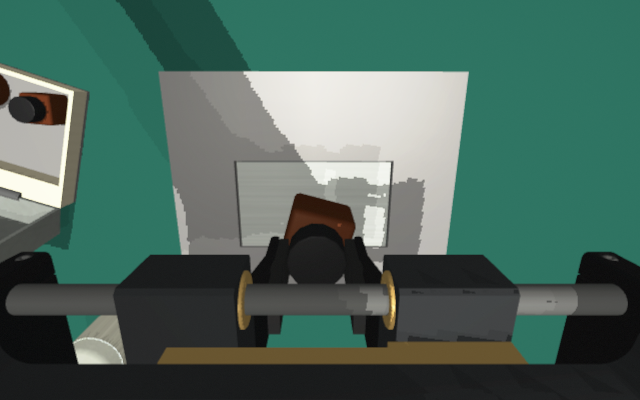

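The bottle is held by its cap above the flap, whose outline spans about (236,161)–(393,161)–(388,247). I check which bin wall is clear, since that fixes the hinge side.

Run:
```python
from h import *
import pickle
a=pickle.load(open("first.pkl","rb"))
x=cv2.resize(a[0]["image"][60:185,280:395],None,fx=4,fy=4,interpolation=cv2.INTER_CUBIC)
c=snap("side"); y=cv2.resize(c["image"][215:335,310:400],None,fx=4,fy=4,interpolation=cv2.INTER_CUBIC)
h=min(x.shape[0],y.shape[0]); z=np.hstack([x[:h],y[:h,:330]]); z=cv2.convertScaleAbs(z,alpha=1.4)
cv2.imwrite("pics/bin.png",cv2.cvtColor(z,4)); print(z.shape)
```

```text
(480, 790, 3)
```

View pics/bin.png

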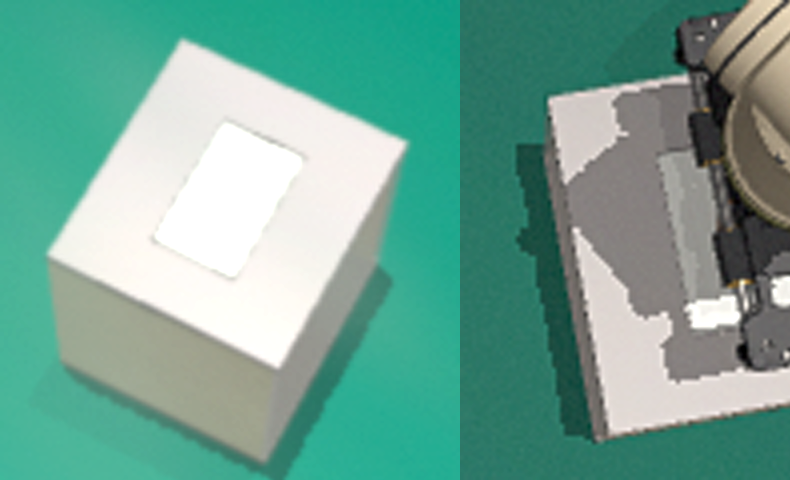

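The world +x and -y walls both look opaque, so the clear wall, and hence bin +x, may face the robot. I move back and look at that wall.

```bash
python3 -m crank '[[[40,0,0,0,-1],[80,0,0,0,-1],[110,0,0,0,-1],[110,0,0,0,-1],[110,0,0,0,-1]]]'
python3 - <<'E'
from h import *
c=snap("wrist","w5.png"); print(c["eye"],r.read_state()["ee_pos"])
for p in((.3917,.118,.2),(.357,.336,.2),(.395,.118,.0),(.36,.336,0)): print(p,proj(c,p).round(0))
E
```

```text
time: 16.1
ee_pos: [0.363, 0.2237, 0.2959]
eef_rot: [-0.078, 0.997, -0.001, 0.001]
ft_force: [0.6, 0.4, -1.5]
width: 0.029
grip_force: 40.0
[0.28319102 0.2107984  0.45893656] [0.36325077 0.22394988 0.2956792 ]
(0.3917, 0.118, 0.2) [183. 214.]
(0.357, 0.336, 0.2) [456. 214.]
(0.395, 0.118, 0.0) [237. 167.]
(0.36, 0.336, 0) [398. 167.]
```

View pics/w5.png

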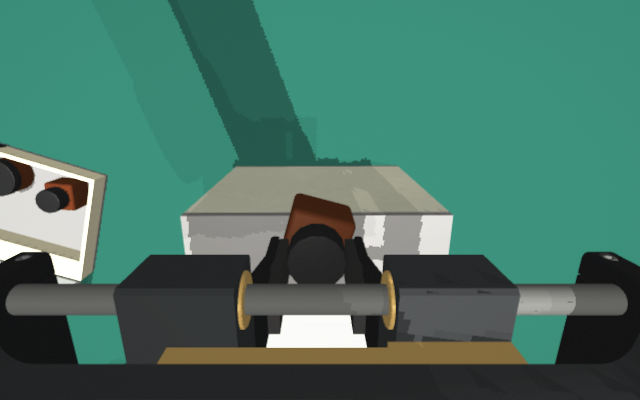

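Run:
```python
from h import *
import pickle
a=pickle.load(open("first.pkl","rb"))[0]["image"]
w=cv2.imread("pics/w5.png")[:,:,::-1]
def norm(x): return cv2.normalize(x,None,0,255,cv2.NORM_MINMAX)
x=cv2.resize(norm(w[160:218,180:460].copy()),None,fx=2.8,fy=2.8,interpolation=cv2.INTER_CUBIC)
q=a[90:180,340:390].copy(); q=np.clip((q.astype(int)-80)*5,0,255).astype(np.uint8)
y=cv2.resize(q,None,fx=4.5,fy=4.5,interpolation=cv2.INTER_CUBIC)
z=np.zeros((600,800,3),np.uint8); z[:x.shape[0],:x.shape[1]]=x[:,:800]; z[180:180+y.shape[0],:y.shape[1]]=y[:420]
cv2.imwrite("pics/bin2.png",cv2.cvtColor(z,4))
```

```text
(no output)
```

View pics/bin2.png

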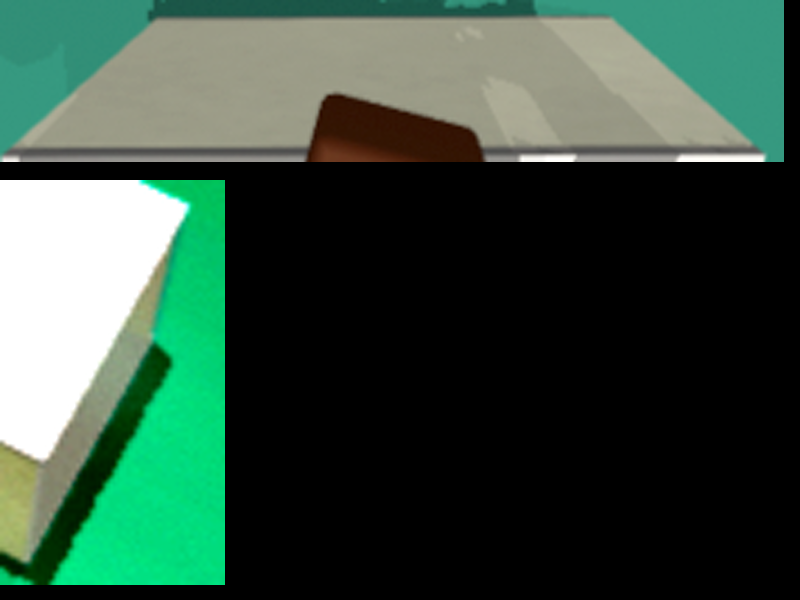

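Stretched contrast shows the robot-side wall opaque. In the scene crop, the world +x wall shows the inside floor and back wall through it, so bin x is about world x and the hinge is on the robot side. The bottle is turned about 16°, so I align it, offset it 9 mm towards the free edge and push in.

```bash
python3 -m crank '[[[-40,0,0,-8,-1],[-80,0,0,-16,-1],[-110,1,0,-16,-1],[-120,1,0,-16,-1],[-120,1,0,-16,-1],[-120,1,0,-16,-1]]]'
python3 -m crank '[[[0,0,20,0,-1],[0,0,40,0,-1],[0,0,50,0,-1],[0,0,60,0,-1],[0,0,70,0,-1],[0,0,80,0,-1]]]'
```

```text
time: 16.75
ee_pos: [0.48, 0.2453, 0.2952]
eef_rot: [-0.218, 0.976, 0.0, -0.001]
ft_force: [0.1, 0.2, -0.1]
width: 0.0289
grip_force: 40.0
time: 17.35
ee_pos: [0.4813, 0.2453, 0.2159]
eef_rot: [-0.217, 0.976, 0.0, 0.001]
ft_force: [2.1, 0.1, 3.9]
width: 0.0293
grip_force: 40.0
```

```bash
python3 -m crank '[[[0,0,15,0,-1],[0,0,30,0,-1],[0,0,45,0,-1],[0,0,60,0,-1],[0,0,72,0,-1],[0,0,72,0,-1],[0,0,72,0,-1]]]'
python3 -m crank '[[[0,0,0,0,0.2],[0,0,0,0,0.2],[0,0,0,0,0.2],[0,0,0,0,0.2],[0,0,0,0,0.2]]]'
python3 - <<'E'
from h import *
a=snap("scene"); b=snap("side")
z=np.hstack([cv2.resize(a["image"][60:185,280:395],None,fx=3.5,fy=3.5),cv2.resize(b["image"][215:340,310:420],None,fx=3.5,fy=3.5)])
cv2.imwrite("pics/in1.png",cv2.cvtColor(z,4))
E
```

```text
time: 18.05
ee_pos: [0.4808, 0.2443, 0.1428]
eef_rot: [-0.217, 0.976, -0.0, -0.0]
ft_force: [6.7, -0.1, -10.5]
width: 0.0289
grip_force: 40.0
time: 18.55
ee_pos: [0.4808, 0.245, 0.1438]
eef_rot: [-0.217, 0.976, -0.0, 0.0]
ft_force: [1.9, -1.5, 1.1]
width: 0.0514
grip_force: 1.3
```

View pics/in1.png

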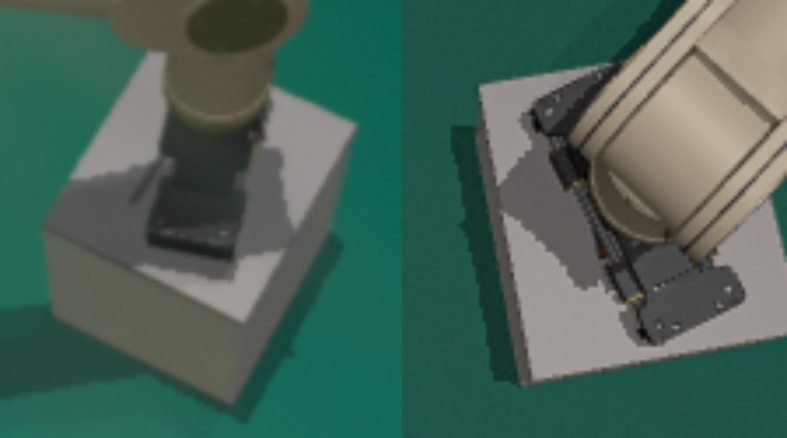

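The hand is over the mouth; in the side part a faint reddish spot at (600,250) may be the bottle. I withdraw and check the flap from the wrist camera.

```bash
python3 -m crank '[[[0,0,-20,0,0.2],[0,0,-50,0,0.2],[0,0,-90,0,0.2],[0,0,-120,0,0.2],[0,0,-140,0,0.2],[0,0,-140,0,0.2],[0,0,-140,0,0.2]]]'
cat > flap.py <<'E'
from h import *
# flap shut: bright texture on its predicted outline; amber anywhere on the roof = bottle left behind
def check(n="wrist"):
    c=r.camera(n); im=c["image"]; h=cv2.cvtColor(im,cv2.COLOR_RGB2HSV)
    b=np.radians(9.3); ux=np.array([np.cos(b),np.sin(b)]); uy=np.array([-ux[1],ux[0]]); M=np.array([.4727,.2424])
    def poly(x0,x1,y0,y1): return np.array([proj(c,np.r_[M+i*ux+j*uy,.2]) for i,j in((x0,y0),(x1,y0),(x1,y1),(x0,y1))]).astype(np.int32)
    m=np.zeros(im.shape[:2],np.uint8); cv2.fillConvexPoly(m,poly(-.1,.1,-.11,.11),1)
    amber=(h[...,0]<18)&(h[...,1]>120)&(h[...,2]>35)&(m>0)
    dark=[]
    for p in [(i,j) for i in(-.03,-.015,0,.015,.03) for j in(-.05,-.025,0,.025,.05)]:
        u,v=proj(c,np.r_[M+p[0]*ux+p[1]*uy,.2]).astype(int)
        dark.append(int(h[v,u,2]) if 0<=v<400 and 0<=u<640 else -1)
    print(n,"amber px",int(amber.sum()),"flap V grid",dark)
    return c
E
python3 - <<'E'
from flap import *
check("wrist");check("side");check("scene")
c=snap("wrist","w6.png"); s=r.read_state(); print(s["ee_pos"],s["width"],s["time"])
E
```

```text
time: 19.35
ee_pos: [0.4802, 0.2452, 0.283]
eef_rot: [-0.218, 0.976, 0.0, -0.0]
ft_force: [0.5, -0.4, 0.1]
width: 0.0523
grip_force: 0.0
wrist amber px 0 flap V grid [150, 146, 232, 227, 236, 145, 144, 230, 137, 138, 144, 144, 140, 137, 214, 140, 139, 134, 132, 133, 138, 136, 132, 146, 21]
side amber px 0 flap V grid [85, 111, 74, 77, 142, 62, 71, 75, 40, 24, 81, 96, 76, 42, 76, 36, 84, 107, 104, 116, 13, 108, 118, 117, 119]
scene amber px 0 flap V grid [108, 108, 47, 62, 51, 109, 111, 46, 67, 50, 110, 110, 49, 67, 48, 110, 109, 81, 74, 57, 111, 118, 111, 64, 122]
[0.48018094 0.24478858 0.28242213] 0.05238420160070795 19.55
```

View pics/w6.png

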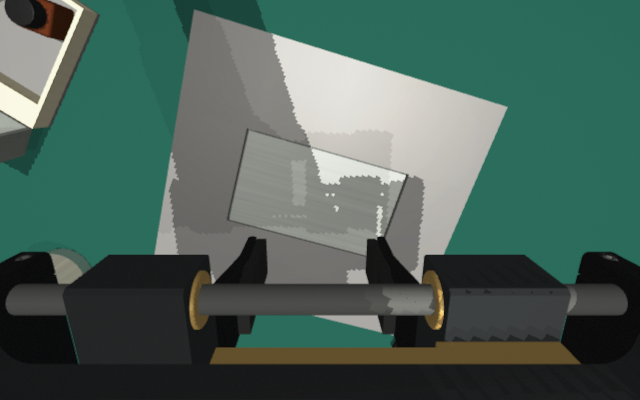

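The flap is shut flush (corners near (248,130), (407,176), (375,255), (230,220)) and nothing is on the roof: bottle 1 is in. I write a shift helper and a bottle-yaw check, then go on.

```bash
cat > to.py <<'E'
from caps import *
# shift (mm, tool axes) and turn (deg) that bring the TCP to x,y,z with the tool's y axis at yaw a (world deg)
def to(x,y,z,a,s=None):
    s=s or r.read_state(); m=R.from_quat(s["eef_rot"]).as_matrix()
    d=m.T@(np.array([x,y,z])-s["ee_pos"])*1000
    t=(np.degrees(np.arctan2(m[1,1],m[0,1]))-a+180)%360-180
    print("shift",d.round(1),"turn",round(t,1),"now",s["ee_pos"].round(4),"t",round(s["time"],2))
def look():
    c=r.camera("wrist")
    for o in sorted(caps(c),key=lambda o:o[4][1]): print("px",np.round(o[:3],0),"xy",o[3][:2].round(4),"tray mm",(o[4]*1000).round(0),round(o[5],2))
def held():
    # tilt in the picture of the held body's longest near-level edge = bottle turn about tool z
    c=r.camera("wrist"); h=cv2.cvtColor(c["image"],cv2.COLOR_RGB2HSV)
    m=((h[...,0]<18)&(h[...,1]>110)&(h[...,2]>25)).astype(np.uint8); m[:,:230]=0; m[:,410:]=0; m[:150]=0; m[280:]=0
    k=max(cv2.findContours(m,cv2.RETR_EXTERNAL,cv2.CHAIN_APPROX_NONE)[0],key=cv2.contourArea)
    p=cv2.approxPolyDP(cv2.convexHull(k),3,True)[:,0].astype(float); print("amber",cv2.contourArea(k),p.tolist())
    for a,b in zip(p,np.roll(p,-1,0)):
        d=b-a; d*=np.sign(d[0]) or 1
        t=np.degrees(np.arctan2(d[1],d[0]))
        if (a+b)[1]/2<p[:,1].mean() : print("  edge",np.hypot(*d).round(0),"turn by",round(-t,1))
M=np.array([.4727,.2424]);b=np.radians(9.3);ux=np.array([np.cos(b),np.sin(b)])
DROP=M+.009*ux
E
python3 -c "
from to import *
to(.499,-.265,.283,81.2)"
```

```text
shift [ 1.994e+02 -4.696e+02 -3.000e-01] turn 33.9 now [0.4802 0.2448 0.2824] t 19.55
```

```bash
python3 -m crank '[[[19,-46,0,4,0.1],[38,-90,0,8,0.1],[57,-135,0,12,0.1],[76,-180,0,16,0.1],[95,-225,0,20,0.1],[115,-270,0,24,0.1],[134,-315,0,28,0.1],[153,-360,0,32,0.1],[172,-405,0,34,0.1],[190,-450,0,34,0.1],[199,-470,0,34,0.1],[199,-470,0,34,0.1],[199,-470,0,34,0.1],[199,-470,0,34,0.1]]]'
python3 -c "
from to import *
look()
to(.499,-.265,.045,81.2)"
```

```text
time: 20.95
ee_pos: [0.5004, -0.2631, 0.2836]
eef_rot: [0.076, 0.997, 0.0, 0.0]
ft_force: [0.3, -0.9, -0.3]
width: 0.0478
grip_force: 0.0
px [252. 102.  14.] xy [ 0.4185 -0.3216] tray mm [ -50. -112.] 0.89
px [263. 169.  13.] xy [ 0.493  -0.3245] tray mm [  24. -103.] 0.88
px [315. 166.  12.] xy [ 0.4992 -0.2646] tray mm [ 21. -43.] 0.88
px [316. 105.  13.] xy [ 0.4316 -0.2531] tray mm [-48. -42.] 0.89
px [382. 108.  21.] xy [ 0.4458 -0.1815] tray mm [-45.  31.] 0.87
px [459. 110.  14.] xy [ 0.4604 -0.0979] tray mm [-43. 116.] 0.83
shift [  1.1  -2.  238.7] turn 0.1 now [ 0.5004 -0.2632  0.2837] t 21.0
```

```bash
python3 -m crank '[[[1,-1,45,0,0.1],[1,-2,90,0,0.1],[1,-2,135,0,0.1],[1,-2,175,0,0.1],[1,-2,210,0,0.1],[1,-2,230,0,0.1],[1,-2,237,0,0.1],[1,-2,237,0,0.1],[1,-2,237,0,0.1],[1,-2,237,0,-1],[1,-2,237,0,-1],[1,-2,237,0,-1],[1,-2,237,0,-1],[1,-2,237,0,-1],[1,-2,237,0,-1]]]' 40
python3 -m crank '[[[0,0,-20,0,-1],[0,0,-60,0,-1],[0,0,-110,0,-1],[0,0,-160,0,-1],[0,0,-210,0,-1],[0,0,-255,0,-1],[0,0,-255,0,-1]]]'
python3 -c "
from to import *
held()
to(*DROP,.30,99.3)"
```

```text
time: 22.5
ee_pos: [0.499, -0.267, 0.047]
eef_rot: [0.077, 0.997, -0.0, 0.0]
ft_force: [-0.3, -0.1, 5.2]
width: 0.0284
grip_force: 39.9
time: 23.2
ee_pos: [0.5006, -0.2675, 0.3079]
eef_rot: [0.078, 0.997, -0.002, 0.004]
ft_force: [1.4, -0.3, -0.8]
width: 0.0287
grip_force: 39.8
amber 1855.0 [[295.0, 200.0], [347.0, 203.0], [353.0, 224.0], [351.0, 238.0], [344.0, 243.0], [289.0, 246.0], [288.0, 218.0]]
  edge 52.0 turn by -3.3
  edge 22.0 turn by -74.1
  edge 19.0 turn by 68.7
shift [ 97.  502.2   2.8] turn -18.2 now [ 0.4997 -0.2672  0.3043] t 23.25
```

```bash
python3 -m crank '[[[9,46,0,-2,-1],[18,92,0,-4,-1],[27,138,0,-6,-1],[36,184,0,-8,-1],[45,230,0,-10,-1],[54,276,0,-12,-1],[63,322,0,-14,-1],[72,368,0,-17,-1],[81,414,0,-19,-1],[90,460,0,-21,-1],[97,502,0,-21,-1],[97,502,0,-21,-1],[97,502,0,-21,-1],[97,502,0,-21,-1]]]'
python3 -c "
from to import *
held()
to(*DROP,.143,99.3-3)"
```

```text
time: 24.65
ee_pos: [0.4805, 0.2428, 0.3004]
eef_rot: [-0.105, 0.994, -0.0, -0.001]
ft_force: [-0.0, -0.1, -0.7]
width: 0.029
grip_force: 39.8
amber 1860.0 [[295.0, 200.0], [347.0, 203.0], [352.0, 217.0], [351.0, 238.0], [344.0, 243.0], [289.0, 246.0], [288.0, 217.0]]
  edge 52.0 turn by -3.3
  edge 15.0 turn by -70.3
  edge 18.0 turn by 67.6
shift [ -1.3   1.3 157.8] turn 5.7 now [0.4807 0.2425 0.3008] t 24.7
```

```bash
python3 -m crank '[[[-1,1,20,0,-1],[-1,1,45,0,-1],[-1,1,60,0,-1],[-1,1,75,0,-1],[-1,1,90,0,-1],[-1,1,105,0,-1],[-1,1,120,0,-1],[-1,1,135,0,-1],[-1,1,150,0,-1],[-1,1,157,0,-1],[-1,1,157,0,-1],[-1,1,157,0,-1],[-1,1,157,0,0.2],[-1,1,157,0,0.2],[-1,1,157,0,0.2],[-1,1,157,0,0.2],[-1,1,157,0,0.2]]]'
python3 -m crank '[[[0,0,-20,0,0.2],[0,0,-50,0,0.2],[0,0,-90,0,0.2],[0,0,-130,0,0.2],[0,0,-140,0,0.2],[0,0,-140,0,0.2]]]'
python3 -c "
from to import *
from flap import check
check()
to(.493,-.3245,.283,81.2)"
```

```text
time: 26.4
ee_pos: [0.4813, 0.2452, 0.1448]
eef_rot: [-0.105, 0.994, -0.0, 0.0]
ft_force: [2.0, -1.2, 1.4]
width: 0.0511
grip_force: 1.2
time: 27.0
ee_pos: [0.4812, 0.2461, 0.2857]
eef_rot: [-0.106, 0.994, 0.0, 0.001]
ft_force: [0.0, 0.2, -0.7]
width: 0.0523
grip_force: 0.0
wrist amber px 0 flap V grid [147, 146, 232, 229, 226, 144, 145, 228, 227, 226, 142, 143, 141, 139, 136, 138, 138, 134, 132, 132, 136, 134, 134, 130, 128]
shift [ 107.9 -559.8    1.2] turn 20.9 now [0.4808 0.2455 0.2841] t 27.05
```

Bottle 2 is in and the flap reads shut. Next is F.

```bash
python3 -m crank '[[[9,-46,0,2,0.1],[18,-92,0,4,0.1],[27,-138,0,6,0.1],[36,-184,0,8,0.1],[45,-230,0,10,0.1],[54,-276,0,12,0.1],[63,-322,0,14,0.1],[72,-368,0,17,0.1],[81,-414,0,19,0.1],[90,-460,0,21,0.1],[99,-510,0,21,0.1],[108,-560,0,21,0.1],[108,-560,0,21,0.1],[108,-560,0,21,0.1],[108,-560,0,21,0.1]]]'
python3 -c "
from to import *
look()
to(.493,-.3245,.0465,81.2)"
```

```text
time: 28.55
ee_pos: [0.493, -0.3233, 0.2833]
eef_rot: [0.077, 0.997, 0.001, -0.001]
ft_force: [1.1, -0.0, -0.0]
width: 0.0476
grip_force: 0.0
px [307. 101.  13.] xy [ 0.4182 -0.3221] tray mm [ -50. -112.] 0.9
px [315. 168.  13.] xy [ 0.4936 -0.3243] tray mm [  25. -103.] 0.87
px [371. 103.  13.] xy [ 0.4314 -0.2532] tray mm [-48. -42.] 0.89
px [434. 106.  22.] xy [ 0.4455 -0.1842] tray mm [-44.  28.] 0.84
px [513. 107.  15.] xy [ 0.4594 -0.0985] tray mm [-44. 115.] 0.77
shift [-2.000e-01 -1.600e+00  2.373e+02] turn 0.0 now [ 0.4932 -0.3232  0.2838] t 28.6
```

```bash
python3 -m crank '[[[0,-1,45,0,0.1],[0,-1,90,0,0.1],[0,-1,135,0,0.1],[0,-1,175,0,0.1],[0,-1,210,0,0.1],[0,-1,230,0,0.1],[0,-1,237,0,0.1],[0,-1,237,0,0.1],[0,-1,237,0,0.1],[0,-1,237,0,-1],[0,-1,237,0,-1],[0,-1,237,0,-1],[0,-1,237,0,-1],[0,-1,237,0,-1],[0,-1,237,0,-1]]]' 40
python3 -m crank '[[[0,0,-20,0,-1],[0,0,-60,0,-1],[0,0,-110,0,-1],[0,0,-160,0,-1],[0,0,-210,0,-1],[0,0,-255,0,-1],[0,0,-255,0,-1]]]'
python3 -c "
from to import *
held()
to(*DROP,.30,99.3)"
```

```text
time: 30.1
ee_pos: [0.4932, -0.326, 0.0481]
eef_rot: [0.077, 0.997, -0.0, 0.0]
ft_force: [-1.5, 1.4, 5.3]
width: 0.0291
grip_force: 40.0
time: 30.8
ee_pos: [0.4948, -0.3267, 0.3091]
eef_rot: [0.078, 0.997, -0.002, 0.004]
ft_force: [0.9, 0.1, -0.6]
width: 0.0288
grip_force: 39.9
amber 1858.5 [[342.0, 199.0], [349.0, 235.0], [344.0, 244.0], [289.0, 248.0], [281.0, 229.0], [288.0, 206.0], [335.0, 196.0]]
  edge 37.0 turn by -79.0
  edge 24.0 turn by 73.1
  edge 48.0 turn by 12.0
  edge 8.0 turn by -23.2
shift [100.4 561.4   3.7] turn -18.2 now [ 0.494  -0.3263  0.3054] t 30.85
```

Turn total is -18+12 = -6.

```bash
python3 -m crank '[[[9,47,0,-1,-1],[17,94,0,-2,-1],[26,141,0,-3,-1],[34,188,0,-4,-1],[42,235,0,-5,-1],[50,282,0,-6,-1],[59,330,0,-6,-1],[67,377,0,-6,-1],[76,424,0,-6,-1],[84,470,0,-6,-1],[92,515,0,-6,-1],[100,561,0,-6,-1],[100,561,0,-6,-1],[100,561,0,-6,-1],[100,561,0,-6,-1]]]'
python3 -c "
from to import *
held()
to(*DROP,.143,99.3)"
```

```text
time: 32.35
ee_pos: [0.4809, 0.2424, 0.3015]
eef_rot: [0.026, 1.0, -0.001, -0.001]
ft_force: [0.2, -0.8, -0.6]
width: 0.0287
grip_force: 39.9
amber 1856.5 [[339.0, 196.0], [349.0, 236.0], [344.0, 244.0], [289.0, 248.0], [281.0, 228.0], [287.0, 207.0]]
  edge 41.0 turn by -76.0
  edge 22.0 turn by 74.1
  edge 53.0 turn by 11.9
shift [ -0.4   2.  158.7] turn -12.3 now [0.4812 0.2421 0.3017] t 32.4
```

```bash
python3 -m crank '[[[0,1,20,0,-1],[0,1,45,0,-1],[0,1,60,0,-1],[0,1,75,0,-1],[0,1,90,0,-1],[0,1,105,0,-1],[0,1,120,0,-1],[0,1,135,0,-1],[0,1,150,0,-1],[0,1,158,0,-1],[0,1,158,0,-1],[0,1,158,0,-1],[0,1,158,0,0.2],[0,1,158,0,0.2],[0,1,158,0,0.2],[0,1,158,0,0.2],[0,1,158,0,0.2]]]'
python3 -m crank '[[[0,0,-20,0,0.2],[0,0,-50,0,0.2],[0,0,-90,0,0.2],[0,0,-130,0,0.2],[0,0,-140,0,0.2],[0,0,-140,0,0.2]]]'
python3 -c "
from to import *
from flap import check
check()
to(.4182,-.322,.283,81.2)"
```

```text
time: 34.1
ee_pos: [0.4809, 0.245, 0.1448]
eef_rot: [0.025, 1.0, 0.0, 0.0]
ft_force: [2.5, 3.1, 2.2]
width: 0.0514
grip_force: 1.3
time: 34.7
ee_pos: [0.481, 0.2449, 0.2856]
eef_rot: [0.025, 1.0, -0.0, 0.001]
ft_force: [-0.4, -0.1, -0.7]
width: 0.0527
grip_force: 0.0
wrist amber px 0 flap V grid [145, 164, 241, 242, 242, 142, 145, 230, 230, 233, 141, 144, 143, 225, 205, 138, 138, 136, 134, 139, 22, 135, 133, 129, 145]
shift [  33.6 -568.9    1.5] turn 5.9 now [0.4806 0.2445 0.284 ] t 34.75
```

```bash
python3 -m crank '[[[3,-47,0,1,0.1],[6,-95,0,2,0.1],[9,-142,0,3,0.1],[12,-190,0,4,0.1],[15,-237,0,5,0.1],[18,-285,0,6,0.1],[21,-332,0,6,0.1],[24,-380,0,6,0.1],[27,-427,0,6,0.1],[30,-475,0,6,0.1],[32,-522,0,6,0.1],[34,-569,0,6,0.1],[34,-569,0,6,0.1],[34,-569,0,6,0.1],[34,-569,0,6,0.1]]]'
python3 -c "
from to import *
look()
to(.4182,-.322,.0465,81.2)"
```

```text
time: 36.25
ee_pos: [0.4181, -0.3204, 0.2833]
eef_rot: [0.077, 0.997, 0.001, -0.001]
ft_force: [0.2, 0.2, -0.2]
width: 0.0479
grip_force: 0.0
px [315. 168.  12.] xy [ 0.4185 -0.3219] tray mm [ -50. -112.] 0.9
px [376. 170.  13.] xy [ 0.4318 -0.2527] tray mm [-47. -41.] 0.87
px [435. 170.  21.] xy [ 0.4417 -0.1844] tray mm [-48.  28.] 0.82
px [509. 173.  13.] xy [ 0.4591 -0.0989] tray mm [-44. 115.] 0.81
shift [ -0.3  -1.9 237.3] turn 0.0 now [ 0.4184 -0.3203  0.2838] t 36.3
```

```bash
python3 -m crank '[[[0,-1,45,0,0.1],[0,-2,90,0,0.1],[0,-2,135,0,0.1],[0,-2,175,0,0.1],[0,-2,210,0,0.1],[0,-2,230,0,0.1],[0,-2,237,0,0.1],[0,-2,237,0,0.1],[0,-2,237,0,0.1],[0,-2,237,0,-1],[0,-2,237,0,-1],[0,-2,237,0,-1],[0,-2,237,0,-1],[0,-2,237,0,-1],[0,-2,237,0,-1]]]' 40
python3 -m crank '[[[0,0,-20,0,-1],[0,0,-60,0,-1],[0,0,-110,0,-1],[0,0,-160,0,-1],[0,0,-210,0,-1],[0,0,-255,0,-1],[0,0,-255,0,-1]]]'
python3 -c "
from to import *
held()
to(*DROP,.30,99.3)"
```

```text
time: 37.8
ee_pos: [0.4182, -0.3239, 0.048]
eef_rot: [0.077, 0.997, -0.0, 0.0]
ft_force: [-0.4, 0.7, 5.2]
width: 0.0288
grip_force: 39.9
time: 38.5
ee_pos: [0.4197, -0.3248, 0.3087]
eef_rot: [0.078, 0.997, -0.003, 0.004]
ft_force: [0.4, 0.8, -1.8]
width: 0.029
grip_force: 39.9
amber 1836.0 [[295.0, 199.0], [347.0, 203.0], [352.0, 221.0], [350.0, 238.0], [344.0, 243.0], [289.0, 246.0], [288.0, 216.0]]
  edge 52.0 turn by -4.4
  edge 19.0 turn by -74.5
  edge 18.0 turn by 67.6
shift [ 25.9 571.1   3.5] turn -18.2 now [ 0.4188 -0.3243  0.3052] t 38.55
```

```bash
python3 -m crank '[[[2,47,0,-2,-1],[4,95,0,-4,-1],[6,142,0,-6,-1],[8,190,0,-8,-1],[10,237,0,-10,-1],[12,285,0,-12,-1],[15,332,0,-14,-1],[17,380,0,-16,-1],[19,427,0,-18,-1],[21,475,0,-20,-1],[24,522,0,-22,-1],[26,571,0,-22,-1],[26,571,0,-22,-1],[26,571,0,-22,-1],[26,571,0,-22,-1]]]'
python3 -c "
from to import *
held()
to(*DROP,.143,99.3)"
```

```text
time: 40.05
ee_pos: [0.4805, 0.243, 0.3015]
eef_rot: [-0.113, 0.994, -0.001, -0.001]
ft_force: [0.1, -0.6, -0.7]
width: 0.0289
grip_force: 39.9
amber 1839.5 [[295.0, 199.0], [347.0, 203.0], [352.0, 223.0], [350.0, 238.0], [344.0, 243.0], [289.0, 246.0], [288.0, 216.0]]
  edge 52.0 turn by -4.4
  edge 21.0 turn by -76.0
  edge 18.0 turn by 67.6
shift [ -1.2   1.2 158.9] turn 3.7 now [0.4808 0.2426 0.3019] t 40.1
```

```bash
python3 -m crank '[[[-1,1,20,0,-1],[-1,1,45,0,-1],[-1,1,60,0,-1],[-1,1,75,0,-1],[-1,1,90,0,-1],[-1,1,105,0,-1],[-1,1,120,0,-1],[-1,1,135,0,-1],[-1,1,150,0,-1],[-1,1,158,0,-1],[-1,1,158,0,-1],[-1,1,158,0,-1],[-1,1,158,0,0.2],[-1,1,158,0,0.2],[-1,1,158,0,0.2],[-1,1,158,0,0.2],[-1,1,158,0,0.2]]]'
python3 -m crank '[[[0,0,-20,0,0.2],[0,0,-50,0,0.2],[0,0,-90,0,0.2],[0,0,-130,0,0.2],[0,0,-140,0,0.2],[0,0,-140,0,0.2]]]'
python3 -c "
from to import *
from flap import check
check()
to(.4317,-.253,.283,81.2)"
```

```text
time: 41.8
ee_pos: [0.4813, 0.2456, 0.1448]
eef_rot: [-0.114, 0.993, -0.0, 0.0]
ft_force: [2.4, -1.7, 1.3]
width: 0.0512
grip_force: 1.2
time: 42.4
ee_pos: [0.4812, 0.2464, 0.2857]
eef_rot: [-0.114, 0.993, 0.0, 0.001]
ft_force: [-0.1, 0.3, -1.5]
width: 0.0524
grip_force: 0.0
wrist amber px 0 flap V grid [147, 147, 232, 229, 225, 144, 145, 228, 226, 211, 142, 142, 141, 138, 136, 138, 138, 135, 131, 131, 135, 134, 131, 129, 128]
shift [ 161.2 -474.6    1.2] turn 21.9 now [0.4808 0.2458 0.2841] t 42.45
```

Four in. Next is B.

```bash
python3 -m crank '[[[15,-45,0,2,0.1],[31,-90,0,4,0.1],[46,-136,0,6,0.1],[61,-181,0,8,0.1],[77,-226,0,10,0.1],[92,-271,0,12,0.1],[107,-316,0,14,0.1],[123,-362,0,17,0.1],[138,-407,0,20,0.1],[153,-452,0,22,0.1],[161,-475,0,22,0.1],[161,-475,0,22,0.1],[161,-475,0,22,0.1],[161,-475,0,22,0.1]]]'
python3 -c "
from to import *
look()
to(.4317,-.253,.0465,81.2)"
```

```text
time: 43.85
ee_pos: [0.4322, -0.252, 0.2837]
eef_rot: [0.077, 0.997, 0.0, -0.001]
ft_force: [0.1, 0.5, 0.5]
width: 0.0477
grip_force: 0.0
px [315. 167.  12.] xy [ 0.4318 -0.2533] tray mm [-47. -42.] 0.89
px [378. 166.  20.] xy [ 0.4417 -0.1806] tray mm [-49.  31.] 0.88
px [450. 170.  13.] xy [ 0.4598 -0.0982] tray mm [-43. 116.] 0.83
shift [  0.3  -1.2 237.5] turn 0.0 now [ 0.4323 -0.252   0.284 ] t 43.9
```

```bash
python3 -m crank '[[[0,-1,45,0,0.1],[0,-1,90,0,0.1],[0,-1,135,0,0.1],[0,-1,175,0,0.1],[0,-1,210,0,0.1],[0,-1,230,0,0.1],[0,-1,237,0,0.1],[0,-1,237,0,0.1],[0,-1,237,0,0.1],[0,-1,237,0,-1],[0,-1,237,0,-1],[0,-1,237,0,-1],[0,-1,237,0,-1],[0,-1,237,0,-1],[0,-1,237,0,-1]]]' 40
python3 -m crank '[[[0,0,-20,0,-1],[0,0,-60,0,-1],[0,0,-110,0,-1],[0,0,-160,0,-1],[0,0,-210,0,-1],[0,0,-255,0,-1],[0,0,-255,0,-1]]]'
python3 -c "
from to import *
held()
to(*DROP,.30,99.3)"
```

```text
time: 45.4
ee_pos: [0.4323, -0.2546, 0.048]
eef_rot: [0.077, 0.997, -0.0, 0.0]
ft_force: [0.4, 1.0, 5.2]
width: 0.0286
grip_force: 40.0
time: 46.1
ee_pos: [0.4339, -0.2553, 0.3085]
eef_rot: [0.078, 0.997, -0.002, 0.004]
ft_force: [0.7, -0.3, -0.3]
width: 0.0287
grip_force: 39.9
amber 1811.0 [[296.0, 198.0], [305.0, 196.0], [349.0, 205.0], [353.0, 220.0], [351.0, 237.0], [344.0, 242.0], [289.0, 245.0], [287.0, 233.0]]
  edge 9.0 turn by 12.5
  edge 45.0 turn by -11.6
  edge 16.0 turn by -75.1
  edge 36.0 turn by 75.6
shift [ 29.1 500.3   3.8] turn -18.2 now [ 0.433  -0.2549  0.3051] t 46.15
```

```bash
python3 -m crank '[[[3,46,0,-2,-1],[5,92,0,-5,-1],[8,138,0,-8,-1],[11,184,0,-11,-1],[14,230,0,-14,-1],[17,276,0,-17,-1],[20,322,0,-20,-1],[22,368,0,-23,-1],[25,414,0,-26,-1],[27,460,0,-28,-1],[29,500,0,-28,-1],[29,500,0,-28,-1],[29,500,0,-28,-1],[29,500,0,-28,-1]]]'
python3 -c "
from to import *
held()
to(*DROP,.143,99.3)"
```

```text
time: 47.55
ee_pos: [0.4806, 0.2426, 0.3016]
eef_rot: [-0.165, 0.986, -0.0, -0.001]
ft_force: [-0.3, 0.7, -0.7]
width: 0.0282
grip_force: 39.9
amber 1817.0 [[296.0, 198.0], [305.0, 196.0], [349.0, 205.0], [353.0, 221.0], [351.0, 238.0], [344.0, 243.0], [289.0, 245.0], [286.0, 238.0]]
  edge 9.0 turn by 12.5
  edge 45.0 turn by -11.6
  edge 16.0 turn by -76.0
  edge 41.0 turn by 76.0
shift [ -1.3   1.5 158.9] turn 9.7 now [0.4809 0.2422 0.3019] t 47.6
```

```bash
python3 -m crank '[[[-1,1,20,0,-1],[-1,1,45,0,-1],[-1,1,60,0,-1],[-1,1,75,0,-1],[-1,1,90,0,-1],[-1,1,105,0,-1],[-1,1,120,0,-1],[-1,1,135,0,-1],[-1,1,150,0,-1],[-1,1,158,0,-1],[-1,1,158,0,-1],[-1,1,158,0,-1],[-1,1,158,0,0.2],[-1,1,158,0,0.2],[-1,1,158,0,0.2],[-1,1,158,0,0.2],[-1,1,158,0,0.2]]]'
python3 -m crank '[[[0,0,-20,0,0.2],[0,0,-50,0,0.2],[0,0,-90,0,0.2],[0,0,-130,0,0.2],[0,0,-140,0,0.2],[0,0,-140,0,0.2]]]'
python3 -c "
from to import *
from flap import check
check()
to(.4598,-.0983,.283,81.2)"
```

```text
time: 49.3
ee_pos: [0.4813, 0.2452, 0.1448]
eef_rot: [-0.166, 0.986, -0.0, 0.0]
ft_force: [2.8, -0.9, 1.3]
width: 0.0511
grip_force: 1.2
time: 49.9
ee_pos: [0.4812, 0.2461, 0.2857]
eef_rot: [-0.166, 0.986, 0.0, 0.001]
ft_force: [0.4, 0.5, -0.1]
width: 0.0523
grip_force: 0.0
wrist amber px 0 flap V grid [148, 147, 232, 227, 236, 143, 145, 229, 136, 191, 143, 143, 140, 137, 137, 139, 138, 135, 132, 131, 137, 135, 132, 130, 116]
shift [ 132.6 -317.9    1.2] turn 27.9 now [0.4808 0.2455 0.2841] t 49.95
```

```bash
python3 -m crank '[[[18,-43,0,4,0.1],[36,-86,0,8,0.1],[54,-130,0,12,0.1],[72,-173,0,16,0.1],[90,-216,0,20,0.1],[108,-260,0,24,0.1],[126,-303,0,28,0.1],[133,-318,0,28,0.1],[133,-318,0,28,0.1],[133,-318,0,28,0.1],[133,-318,0,28,0.1]]]'
python3 -c "
from to import *
look()
to(.4598,-.0983,.0465,81.2)"
```

```text
time: 51.05
ee_pos: [0.4595, -0.0972, 0.2839]
eef_rot: [0.076, 0.997, 0.0, -0.0]
ft_force: [-0.7, 0.9, -0.3]
width: 0.0481
grip_force: 0.0
px [251. 163.  20.] xy [ 0.4436 -0.1713] tray mm [-48.  41.] 0.9
px [316. 168.  12.] xy [ 0.4605 -0.0982] tray mm [-43. 116.] 0.88
shift [ -0.5  -1.1 237.6] turn 0.1 now [ 0.4596 -0.0972  0.2841] t 51.1
```

```bash
python3 -m crank '[[[-1,-1,45,0,0.1],[-1,-1,90,0,0.1],[-1,-1,135,0,0.1],[-1,-1,175,0,0.1],[-1,-1,210,0,0.1],[-1,-1,230,0,0.1],[-1,-1,237,0,0.1],[-1,-1,237,0,0.1],[-1,-1,237,0,0.1],[-1,-1,237,0,-1],[-1,-1,237,0,-1],[-1,-1,237,0,-1],[-1,-1,237,0,-1],[-1,-1,237,0,-1],[-1,-1,237,0,-1]]]' 40
python3 -m crank '[[[0,0,-20,0,-1],[0,0,-60,0,-1],[0,0,-110,0,-1],[0,0,-160,0,-1],[0,0,-210,0,-1],[0,0,-255,0,-1],[0,0,-255,0,-1]]]'
python3 -c "
from to import *
held()
to(*DROP,.30,99.3)"
```

```text
time: 52.6
ee_pos: [0.4609, -0.1, 0.048]
eef_rot: [0.078, 0.997, -0.0, 0.0]
ft_force: [-0.4, 0.5, 6.4]
width: 0.0289
grip_force: 40.0
time: 53.3
ee_pos: [0.4625, -0.1001, 0.3079]
eef_rot: [0.078, 0.997, -0.001, 0.004]
ft_force: [1.0, -0.4, -1.2]
width: 0.0289
grip_force: 39.9
amber 1849.0 [[339.0, 196.0], [349.0, 238.0], [344.0, 243.0], [289.0, 247.0], [280.0, 226.0], [286.0, 208.0]]
  edge 43.0 turn by -76.6
  edge 19.0 turn by 71.6
  edge 54.0 turn by 12.8
shift [ 33.4 342.9   4.2] turn -18.2 now [ 0.4615 -0.1001  0.3048] t 53.35
```

```bash
python3 -m crank '[[[4,43,0,-1,-1],[8,86,0,-2,-1],[12,129,0,-3,-1],[16,172,0,-4,-1],[20,215,0,-5,-1],[25,258,0,-5,-1],[29,301,0,-5,-1],[33,343,0,-5,-1],[33,343,0,-5,-1],[33,343,0,-5,-1],[33,343,0,-5,-1]]]'
python3 -c "
from to import *
held()
to(*DROP,.143,99.3)"
```

```text
time: 54.45
ee_pos: [0.4809, 0.2428, 0.3015]
eef_rot: [0.035, 0.999, -0.001, -0.001]
ft_force: [0.7, 0.4, -0.8]
width: 0.0286
grip_force: 39.9
amber 1860.5 [[339.0, 196.0], [349.0, 236.0], [344.0, 244.0], [289.0, 247.0], [280.0, 226.0], [286.0, 208.0]]
  edge 41.0 turn by -76.0
  edge 19.0 turn by 71.6
  edge 54.0 turn by 12.8
shift [ -0.3   1.7 158.8] turn -13.3 now [0.4812 0.2424 0.3018] t 54.5
```

```bash
python3 -m crank '[[[0,1,20,0,-1],[0,1,45,0,-1],[0,1,60,0,-1],[0,1,75,0,-1],[0,1,90,0,-1],[0,1,105,0,-1],[0,1,120,0,-1],[0,1,135,0,-1],[0,1,150,0,-1],[0,1,158,0,-1],[0,1,158,0,-1],[0,1,158,0,-1],[0,1,158,0,0.2],[0,1,158,0,0.2],[0,1,158,0,0.2],[0,1,158,0,0.2],[0,1,158,0,0.2]]]'
python3 -m crank '[[[0,0,-20,0,0.2],[0,0,-50,0,0.2],[0,0,-90,0,0.2],[0,0,-130,0,0.2],[0,0,-140,0,0.2],[0,0,-140,0,0.2]]]'
python3 -c "
from to import *
from flap import check
check()
to(.655,-.2455,.30,-8.8)"
```

```text
time: 56.2
ee_pos: [0.481, 0.2453, 0.1448]
eef_rot: [0.034, 0.999, 0.0, 0.0]
ft_force: [2.6, 2.2, 1.4]
width: 0.0511
grip_force: 1.3
time: 56.8
ee_pos: [0.4811, 0.2452, 0.2855]
eef_rot: [0.034, 0.999, -0.0, 0.001]
ft_force: [0.2, 0.6, -1.0]
width: 0.0525
grip_force: 0.0
wrist amber px 0 flap V grid [144, 162, 241, 241, 241, 141, 144, 230, 229, 233, 140, 143, 142, 226, 224, 138, 138, 136, 134, 146, 22, 134, 133, 131, 145]
shift [-207.2 -477.3  -15.7] turn 94.9 now [0.4807 0.2448 0.284 ] t 56.85
```

All six are in and the flap reads shut. Next I go above the open hood's bar.

```bash
python3 -m crank '[[[-18,-42,-5,8,-0.35],[-36,-84,-10,16,-0.35],[-55,-126,-16,24,-0.35],[-73,-168,-16,32,-0.35],[-91,-210,-16,40,-0.35],[-110,-252,-16,48,-0.35],[-128,-294,-16,56,-0.35],[-146,-336,-16,64,-0.35],[-164,-378,-16,72,-0.35],[-182,-420,-16,80,-0.35],[-200,-460,-16,88,-0.35],[-207,-477,-16,95,-0.35],[-207,-477,-16,95,-0.35],[-207,-477,-16,95,-0.35],[-207,-477,-16,95,-0.35],[-207,-477,-16,95,-0.35]]]'
python3 - <<'E'
from to import *
to(.6585,-.246,.30,-8.8)
c=snap("wrist"); q=np.array([proj(c,(.6585-.153*k,-.246-.988*k,.1645)) for k in(-.055,.055)]);print(q)
im=cv2.cvtColor(c["image"],4).copy()
cv2.imwrite("pics/w7.png",im)
E
```

```text
time: 58.45
ee_pos: [0.655, -0.2435, 0.3006]
eef_rot: [0.759, 0.651, -0.0, -0.0]
ft_force: [-0.2, 0.3, 0.4]
width: 0.0287
grip_force: 0.0
shift [-2.   3.9  0.6] turn 0.1 now [ 0.655  -0.2435  0.3006] t 58.45
[[319.9483043  127.79265392]
 [319.3318145  244.3400083 ]]
```

View pics/w7.png

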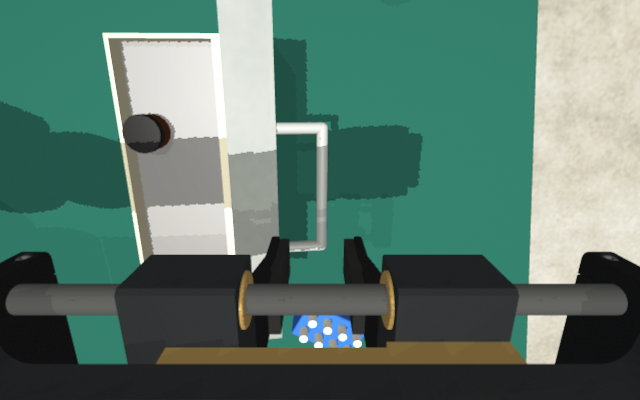

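The picture shows the bar at columns 318–327, rows 124–249, about 1 mm from the prediction. The jar is in the tray at (147,133) and the well is otherwise empty. I descend onto the bar and grip it.

```bash
python3 -m crank '[[[-2,5,0,0,-0.35],[-2,5,0,0,-0.35],[-2,5,40,0,-0.35],[-2,5,80,0,-0.35],[-2,5,120,0,-0.35],[-2,5,145,0,-0.35],[-2,5,154,0,-0.35],[-2,5,154,0,-0.35],[-2,5,154,0,-0.35],[-2,5,154,0,-1],[-2,5,154,0,-1],[-2,5,154,0,-1],[-2,5,154,0,-1],[-2,5,154,0,-1]]]' 15
python3 - <<'E'
import numpy as np
p0=np.arctan2(80,-146); f=lambda t:np.array([166.5*np.cos(p0-t),-166.5*np.sin(p0-t)])
a=f(1.7)
for k in range(1,37):
    t=1.7*(1-k/36); d=f(t)-a; print(k,*d.round().astype(int),end=' | ')
    if k==18: a=f(t); print()
E
```

```text
time: 59.9
ee_pos: [0.6592, -0.2476, 0.1473]
eef_rot: [0.76, 0.65, -0.0, -0.0]
ft_force: [-5.0, 0.9, 4.2]
width: 0.0091
grip_force: 15.0
1 -6 -4 | 2 -13 -9 | 3 -20 -13 | 4 -27 -16 | 5 -34 -19 | 6 -42 -22 | 7 -49 -25 | 8 -57 -27 | 9 -64 -29 | 10 -72 -30 | 11 -80 -31 | 12 -88 -32 | 13 -95 -32 | 14 -103 -32 | 15 -111 -32 | 16 -119 -31 | 17 -127 -30 | 18 -134 -28 | 
19 -8 2 | 20 -15 4 | 21 -23 7 | 22 -30 10 | 23 -37 13 | 24 -44 17 | 25 -51 21 | 26 -57 25 | 27 -64 29 | 28 -70 34 | 29 -76 39 | 30 -82 45 | 31 -87 51 | 32 -92 57 | 33 -97 63 | 34 -102 69 | 35 -106 76 | 36 -110 82 |
```

```bash
python3 -m crank '[[[0,-6,-4,0,-1],[0,-13,-9,0,-1],[0,-20,-13,0,-1],[0,-27,-16,0,-1],[0,-34,-19,0,-1],[0,-42,-22,0,-1],[0,-49,-25,0,-1],[0,-57,-27,0,-1],[0,-64,-29,0,-1],[0,-72,-30,0,-1],[0,-80,-31,0,-1],[0,-88,-32,0,-1],[0,-95,-32,0,-1],[0,-103,-32,0,-1],[0,-111,-32,0,-1],[0,-119,-31,0,-1],[0,-127,-30,0,-1],[0,-134,-28,0,-1],[0,-134,-28,0,-1]]]'
python3 -m crank '[[[0,-8,2,0,-1],[0,-15,4,0,-1],[0,-23,7,0,-1],[0,-30,10,0,-1],[0,-37,13,0,-1],[0,-44,17,0,-1],[0,-51,21,0,-1],[0,-57,25,0,-1],[0,-64,29,0,-1],[0,-70,34,0,-1],[0,-76,39,0,-1],[0,-82,45,0,-1],[0,-87,51,0,-1],[0,-92,57,0,-1],[0,-97,63,0,-1],[0,-102,69,0,-1],[0,-102,69,0,-1],[0,-102,69,0,-1]]]'
```

```text
time: 61.8
ee_pos: [0.5265, -0.2266, 0.1747]
eef_rot: [0.76, 0.65, -0.0, -0.0]
ft_force: [-0.7, 2.3, 2.7]
width: 0.0093
grip_force: 15.0
time: 63.6
ee_pos: [0.4266, -0.2112, 0.1056]
eef_rot: [0.76, 0.65, -0.0, 0.0]
ft_force: [0.6, 2.6, -2.0]
width: 0.0095
grip_force: 15.0
```

```bash
python3 -m crank '[[[0,-4,4,0,-1],[0,-6,8,0,-1],[0,-8,11,0,-1],[0,-8,12,0,-1],[0,-8,12,0,-1]]]'
python3 -m crank '[[[0,-8,12,0,0],[0,-8,12,0,0],[0,-8,12,0,0],[0,-8,12,0,0],[0,-8,12,0,0],[0,-8,-30,0,0],[0,-8,-75,0,0],[0,-8,-120,0,0],[0,-8,-130,0,0],[-50,-8,-130,0,0],[-100,-8,-130,0,0],[-150,-8,-130,0,0],[-200,-8,-130,0,0],[-250,-8,-130,0,0],[-300,-8,-130,0,0],[-350,-40,-130,0,0],[-350,-80,-130,0,0],[-350,-80,-130,0,0],[-350,-80,-130,0,0]]]'
python3 - <<'E'
from caps import *
import pickle
a=pickle.load(open("first.pkl","rb"))
for i,n in enumerate(("scene","side")):
    c=r.camera(n); d=np.abs(c["image"].astype(int)-a[i]["image"]).max(2)
    for k,(x0,y0,x1,y1) in [dict(hood=(190,180,310,295),bin=(290,65,390,180),rack=(212,315,248,368),solv=(350,225,384,262),mouse=(404,92,440,128)),dict(hood=(322,90,395,200),bin=(325,220,430,330),rack=(295,55,335,95),solv=(250,175,288,218),mouse=(285,360,335,398))][i].items():
        e=d[y0:y1,x0:x1]; print(n,k,"changed px",int((e>35).sum()),"of",e.size)
s=r.read_state();print(s["ee_pos"],s["time"],s["ft_force"])
E
```

```text
time: 64.1
ee_pos: [0.419, -0.21, 0.0936]
eef_rot: [0.76, 0.65, 0.0, 0.0]
ft_force: [4.0, 2.4, -2.0]
width: 0.0095
grip_force: 15.0
time: 66.0
ee_pos: [0.2841, -0.5436, 0.2228]
eef_rot: [0.761, 0.649, -0.0, -0.001]
ft_force: [1.1, -0.0, 1.0]
width: 0.0435
grip_force: 0.0
scene hood changed px 18 of 13800
scene bin changed px 0 of 11500
scene rack changed px 0 of 1908
scene solv changed px 0 of 1258
scene mouse changed px 0 of 1296
side hood changed px 0 of 8030
side bin changed px 4 of 11550
side rack changed px 0 of 1600
side solv changed px 0 of 1634
side mouse changed px 0 of 1900
[ 0.28656285 -0.54261949  0.22333092] 66.1 [-0.64695879 -0.544174    0.24536862]
```

```bash
python3 -c "
from bench import r
print(r.close_job())"
```

```text
the job is handed in; nothing more can be done
None
```

The job is handed in after 66 s: hood opened, all six square bottles pushed through the flap, jar left in the tray, flap and hood shut. Before/after camera comparison shows the rack, solvent bottle and mouse unmoved.

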